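# Set up the drum's wear photograph

## Task

Set up the wear photograph of the packing conveyor's big rubber drum. Take the grey reference card out of the sorter and lean it flat against the sloping face of the steel easel, in the middle, standing with its short edge on the cabinet top. Roll the drum along the cabinet top, pressing gently and never lifting it, until it lies still squarely along the tape line and centred on it, between the two end ticks; let go of everything and leave the other things where they are.

Things in the scene. Friction and masses are not known exactly. Their poses are not given: they have to be found in the camera images.
- easel: Fixed photo spot: steel easel and the flat cream tape mark in front of it. Origin: centre of the tape line, on the cabinet top (z = 0); +x points level from the line to the easel, y along the line, z up. The line is 12 mm wide (x) and 200 mm long (y); its end ticks, cross strips 10 mm wide, are centred at y = -80 and +80 mm.
- easel_toe (a point): Middle of the bottom edge of the easel's flat face, at the cabinet top, 135 mm from the line (same axes as the easel). The face is 150 mm wide and slopes up and away to +x, 20 degrees from vertical, for 100 mm; its top edge is 94 mm high, 34 mm beyond this point. No lip. Behind it are a foot and two stays, to 101 mm beyond this point.
- drum: Black rubber conveyor drum with aluminium end caps, lying loose on its side; 120 mm long, 100 mm in diameter, 0.5 to 1.1 kg. Origin: its centre, 50 mm above the cabinet top; its x axis is the drum's axis (level), y and z turn as it rolls. Slightly crowned: 100 mm in diameter over the middle 30 mm, 98.4 mm towards the ends.
- drum_center (a point): The drum's centre again. It stands on its crowned middle and coasts some 20 mm if let go at 0.1 m/s. Its rubber grips: a finger pushing from behind at or above mid-height can bind; leaning so as to push below mid-height it rolls freely, but hardly turns. Two spread fingers pressed on top, 40 mm either side of the middle, 5 to 20 N, turn it or roll it a little.
- card_center (a point): Centre (half-way up) of the grey reference card, a rigid plate 5 mm thick, 120 mm wide and 160 mm tall, 120 g, with two tone bars; it starts upright in one of the sorter's two slots, loose. x is across its thickness, y along its width, z up its height; its bottom edge is 80 mm below and its top edge 80 mm above this point.
- card_foot (a point): Middle of the bottom edge of the card.
- sorter: Fixed grey plastic sorter, 130 x 150 mm. Origin: centre of its underside; z up. Two slots 9 mm wide run along its y at x = -34 and +34 mm: their floor is 8 mm and their walls (6 mm thick) end 54 mm above the cabinet top. One slot holds the card (top edge at 168 mm), the other a teal diskette (top at 102 mm).
- diskette_up: Teal 90 x 94 mm diskette, 5 mm thick, upright in the other slot of the sorter; origin at the middle of its bottom edge. Leave alone.
- diskette_flat: Teal 94 x 90 x 5 mm diskette lying flat; origin at the centre of its underside. Leave alone.
- magnet: Grey ceramic ring magnet, 72 mm in diameter, 16 mm high; origin at the centre of its underside. Leave alone.
- heat_sink: Black finned heat sink 120 x 80 x 45 mm; origin at the centre of its underside. Leave alone.
- brush: Flat dusting brush with a wooden handle, 170 mm long, lying on the top; origin near its middle. Leave alone.
- screwdriver: Screwdriver, 190 mm long, lying on the top; origin near its middle. Leave alone.
There are look-alikes about, which are no part of the job. There is more than one size of the drum; the job needs the largest.

How it is judged:
By the outcome, as a careful person would: the job done as asked, in the order asked, and still so for the second after the job is handed in, with the robot touching nothing.
It also fails if it takes over 72 s, if anything falls off the work surface, if the arm or the gripper's body presses on something with over 40 N, if the wrist force passes 120 N, or if a joint passes its speed limit or range.

## Robot

A 6-joint arm with a two-finger parallel gripper is mounted at the origin on the work surface. World frame = base frame: x ahead of the robot, y to its left, z up, the work surface at z = 0. Lengths are in m, angles in rad, forces in N, time in s.
With the tool pointing down it reaches from about 0.35 to 0.775 m from the base axis. Payload 5.5 kg.
Tool frame: the origin (TCP) lies on the centre line of the jaws, within the pads' length; the fingertips stand 11 mm ahead of it and the grasp point (between the pads) lies 8 mm behind it (env.tip_reach is the distance from the TCP to the fingertips, in m); z points along the fingers, x is the direction in which the jaws open and shut, and the axes are right-handed (so a half turn about z gives the same grasp; the last joint's range is limited). The gripper opens to 85 mm and grips with 20 to 120 N. Pads are 22 mm wide; open, the fingers measure 114 mm over their backs; the gripper's body (76 mm by 85 mm) begins 54 mm behind the grasp point. The pads swing forward as they close: fully open they stand 13 mm farther back than shut.
Start: joints at [0.971, 0.313, 0.046, 1.304, 0, 1.431], TCP at [0.255, 0.515, 0.213] pointing down, gripper open.
Joint ranges: [-2.76, 2.76], [-0.86, 1.69], [-1.03, 1.26], [-2.2, 2.34], [-1.47, 1.5], [-3.14, 3.14]. Speed limits (rad/s): [2.57, 2.57, 3.14, 3.14, 3.14, 3.14].

## Interface

Orientations are given as a unit quaternion [w, x, y, z].
In Python, from workcell import env gives the robot as it stands.
- The arm moves only by the tool carry_out, never from a script. Its argument "moves" is one flat list of numbers, 7 for each row, row after row: the gripper command: -1 is shut, 1 is fully open, values between are in proportion, then the shift along the tool's x, y, z in m, then the turn, a rotation vector about the tool's x, y, z in degrees. A call has exactly 5 rows; each row shifts and turns the pose as measured when the row begins, along the tool's axes as they then stand; what a row does not reach is not made up. A row lasts 1/8 s, in which the tool goes at most 62.5 mm and 10.7 degrees, less where a joint would pass 70% of its speed; a pose out of reach is approached as far as the arm can. A call is refused whole if a number of a shift passes 0.0625 or a number of a turn 10.7, either way. A call with a gripper value outside its range is refused whole. The fingers move at their own pace and stop on an object; "squeeze" is the grip in N (left out, the last holds). Time passes only in rows, so rows that do not move let the fingers close, or fill a call up. It gives the time, the measured TCP pose, the force and the opening at its end, in the units of the state.
- env.get_state(): the state, without advancing time (a new reading comes with each control period).
- env.read_camera(name): name is "scene" or "top"; returns the picture (420x560x3 uint8, red, green, blue); there is no depth.
- env.calibration(name): a dict with "camera_matrix" (3x3 intrinsics, pixels), "k1" (the pictures are not rectified: a ray, as slopes to the right and down, at radius r is drawn at 1 + k1 r^2 times it, then the intrinsics apply), "rvec" (rotation vector, rad) and "tvec" (3), from world to camera coordinates, as OpenCV has them. Camera axes: x right, y down, z forward; pixel columns grow to the right and rows downward; lengths in m; the calibration is good to about 2 mm. A picture is of the moment at which its call begins. calibration takes no time and is no camera call.
- env.hand_in(): hands the job in, once; it reports no verdict.
The state is a dict: "clock": time; "joint_pos": joint angles; "qvel": joint speeds; "tau": joint torques, N m; "tcp_pos": TCP position; "orientation": TCP orientation; "wrist_force": force on the tool from outside, world axes, zero at the start; "ft_torque": the same for the moment, N m; "finger_gap": finger opening in m.
Only numpy, scipy, OpenCV 4.12 (cv2) and the standard library are available. Lean on these libraries where they do the work, as an engineer would, in place of code of your own. Each camera call takes 0.05 s, during which the arm holds its last target. There are 200 camera calls.

## Working session

There is one attempt and no reset: what is moved stays moved. The work goes in short steps, Python scripts to look and compute and a tool call to move; the robot and the scene stay as the last step left them, time stands still between calls to the robot, and variables do not carry over. Pictures are saved under pics/ and viewed, about 8 in all and at most 12, crops included, and the job is handed in when it is done.

Besides the shell and the picture viewer there is one more tool, called by a JSON object that holds its "api" and its "payload". carry_out: Moves the arm, as the interface text tells. Its arguments: {"type":"object","properties":{"moves":{"type":"array"},"squeeze":{"type":"number"}},"required":["moves"]}

```bash
ls; mkdir -p pics; cat > h.py <<'E'
import numpy as np, cv2
from workcell import env
from scipy.spatial.transform import Rotation as R
def cal(n):
    c=env.calibration(n); K=np.array(c["camera_matrix"],float); Rm=cv2.Rodrigues(np.array(c["rvec"],float))[0]; t=np.array(c["tvec"],float).ravel()
    return K,np.array([c["k1"],0,0,0],float),Rm,t
def ray(n,uv):
    K,d,Rm,t=cal(n); p=cv2.undistortPoints(np.array([[uv]],float),K,d)[0,0]
    return -Rm.T@t, Rm.T@np.array([p[0],p[1],1.])
def onz(n,uv,z=0.):
    o,v=ray(n,uv); return o+v*(z-o[2])/v[2]
def proj(n,P):
    K,d,Rm,t=cal(n); return cv2.projectPoints(np.array(P,float).reshape(-1,3),cv2.Rodrigues(Rm)[0],t,K,d)[0].reshape(-1,2)
def tri(uv1,uv2,n1="scene",n2="top"):
    o1,v1=ray(n1,uv1);o2,v2=ray(n2,uv2);A=np.c_[v1,-v2];s=np.linalg.lstsq(A,o2-o1,rcond=None)[0]
    a,b=o1+v1*s[0],o2+v2*s[1]; return (a+b)/2,np.linalg.norm(a-b)
def snap(n,f):
    im=env.read_camera(n); cv2.imwrite(f"pics/{f}.png",im[:,:,::-1]); return im
def tool():
    s=env.get_state(); q=s["orientation"]; return np.array(s["tcp_pos"]),R.from_quat([q[1],q[2],q[3],q[0]])
E
python3 - <<'E'
from h import *
for n in("scene","top"):
    snap(n,n+"0"); K,d,Rm,t=cal(n); print(n,K[0,0],d[0],-Rm.T@t,Rm[2])
s=env.get_state(); print(s, env.tip_reach); p,r=tool(); print(r.as_matrix().round(3))
E
```

```text
pics
scene 508.30895234029634 -0.03231143711447941 [ 1.26783184 -0.22058854  1.1503629 ] [-0.56524003  0.20119946 -0.80001405]
top 498.4263754074537 -0.15761684876018417 [0.44210932 0.04549164 1.15205575] [ 0.08291661 -0.0103292  -0.99650296]
{'clock': 0.1, 'joint_pos': array([9.71373508e-01, 3.13910171e-01, 4.51412519e-02, 1.30361646e+00,
       3.57970545e-05, 1.43116789e+00]), 'qvel': array([ 6.82714482e-04, -1.13919477e-03,  8.80135162e-04, -1.32407119e-03,
       -5.11008327e-05, -1.35942204e-04]), 'tau': array([ 2.70376098e-03, -4.81725633e+01,  2.99243295e+01,  1.27197939e-02,
       -1.14643494e-04, -1.45754427e-05]), 'tcp_pos': array([0.25491216, 0.51488837, 0.21242658]), 'orientation': array([ 3.04605587e-04,  8.49636088e-01,  5.27368833e-01, -7.34033234e-04]), 'wrist_force': array([ 0.23393341, -0.31755977,  0.13290599]), 'ft_torque': array([-0.02894188, -0.02982612, -0.00068156]), 'finger_gap': 0.08491371595036018} 0.011
[[ 0.444  0.896 -0.001]
 [ 0.896 -0.444 -0.001]
 [-0.002 -0.    -1.   ]]
```

View pics/scene0.png

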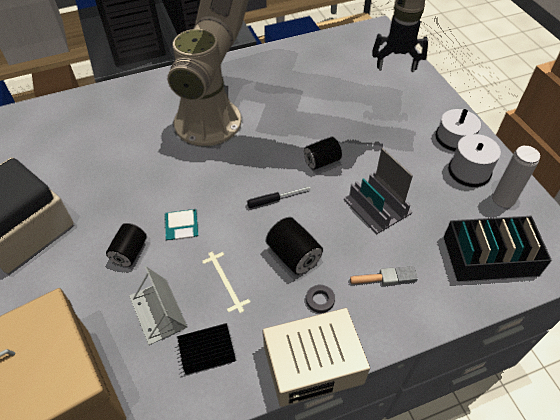

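View pics/top0.png

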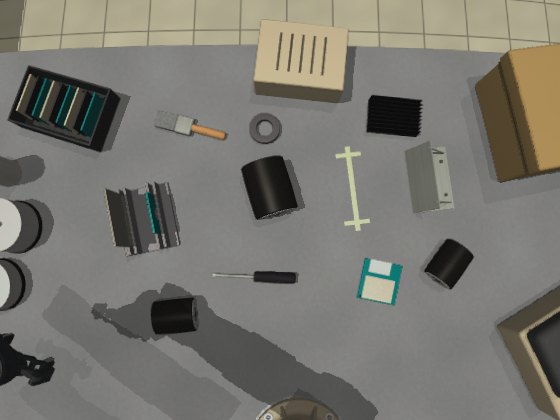

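The scene view shows the big drum at (295,245), two smaller drums at (323,153) and (126,245), the tape line at (226,282), the easel at (158,305), and the sorter with the card at (395,175). The top view shows the drum at (270,187), the line at (352,190), the easel at (430,178), and the sorter at (143,220) with the card in its left slot.

Things that could be mistaken for the drum: the small drums at top (175,315) and (449,264). For the card: the beige and teal plates in the black rack at top (65,108), and the teal diskettes at (152,212) and (380,282). I choose the drum at (270,187) and the grey plate at (118,220). Close crops come next.

```bash
python3 - <<'E'
import cv2
t=cv2.imread("pics/top0.png"); s=cv2.imread("pics/scene0.png")
c=cv2.resize(t[135:260,90:290],None,fx=4,fy=4,interpolation=cv2.INTER_CUBIC); cv2.imwrite("pics/c1.png",c)
a=cv2.resize(s[145:245,335:425],None,fx=4.4,fy=4.4,interpolation=cv2.INTER_CUBIC)
b=cv2.resize(t[130:230,330:460],None,fx=3,fy=3,interpolation=cv2.INTER_CUBIC)
import numpy as np
o=np.zeros((440,790,3),np.uint8); o[:440,:396]=a; o[:300,400:790]=b; cv2.imwrite("pics/c2.png",o)
E
```

```text
(no output)
```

View pics/c1.png

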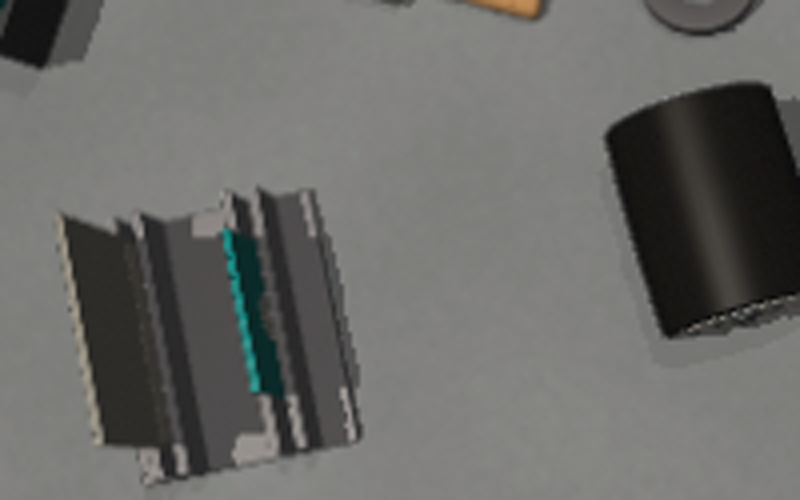

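View pics/c2.png

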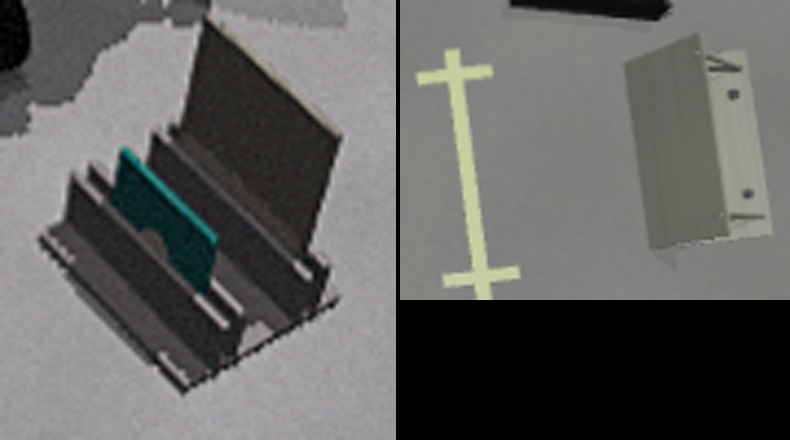

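Crop c1 (top, 4x) confirms the card as a tall grey plate with its top edge from (60,212) to (98,443); the teal diskette is in the other slot. Crop c2 shows the card's top corners in the scene view at (207,17) and (340,135). Its top-view part shows tick centres at (454,74) and (481,276), and the easel face's bottom edge from (625,65) to (650,250).

```bash
cat >> h.py <<'E'
from scipy.optimize import minimize
def cyl(x,y,z,a,r=.05,L=.12):
    th=np.linspace(0,2*np.pi,60); ax=np.array([np.cos(a),np.sin(a),0]); n=np.array([-np.sin(a),np.cos(a),0])
    P=[]
    for s,rr in((-L/2,r-.0008),(-.015,r),(.015,r),(L/2,r-.0008)): P.append(np.array([x,y,z])+s*ax+rr*(np.cos(th)[:,None]*n+np.sin(th)[:,None]*np.array([0,0,1])))
    return np.vstack(P)
def fitdrum(ims,p0,thr=45,free=True,dbg=None):
    M={}
    for n,im in ims.items():
        g=im.max(2).astype(np.uint8); u=proj(n,cyl(*p0)); m=((g<thr)*255).astype(np.uint8)
        box=np.zeros_like(m); cv2.fillPoly(box,[cv2.convexHull(u.astype(np.int32))],255); box=cv2.dilate(box,np.ones((25,25)))
        m=cv2.morphologyEx(m&box,cv2.MORPH_OPEN,np.ones((3,3))); k,l,st,_=cv2.connectedComponentsWithStats(m); m=((l==1+np.argmax(st[1:,4]))*255).astype(np.uint8)
        c=cv2.findContours(m,cv2.RETR_EXTERNAL,cv2.CHAIN_APPROX_NONE)[0][0]
        h=cv2.convexHull(c); mm=np.zeros_like(m); cv2.fillPoly(mm,[h],255); M[n]=cv2.resize(mm,None,fx=4,fy=4,interpolation=cv2.INTER_LINEAR)>127
    def f(p,det=False):
        p=[p[0],p[1],p[2] if free else .05,p[3]]; e=[]
        for n in M:
            h=cv2.convexHull(((proj(n,cyl(*p))+.5)*4).astype(np.float32)); q=np.zeros(M[n].shape,np.uint8); cv2.fillPoly(q,[np.round(h*16).astype(np.int32)],255,shift=4); e.append((M[n]!=(q>0)).sum()/M[n].sum())
        return e if det else sum(e)
    s=np.diag([.008,.008,.004,.08]); r=minimize(f,p0,method="Nelder-Mead",options=dict(initial_simplex=np.vstack([p0,np.array(p0)+s]),xatol=1e-4,fatol=1e-5,maxiter=300))
    return r.x,f(r.x,True)
E
python3 - <<'E'
from h import *
A,e1=tri((412.3,175.7),(105,188)); B,e2=tri((382,148.9),(114.5,245.75)); print("card top",A,e1,B,e2,np.linalg.norm(A-B))
v=A-B; print("card yaw deg",np.degrees(np.arctan2(v[1],v[0])))
t1=onz("top",(348,154.7));t2=onz("top",(357,222));c=(t1+t2)/2; v=t1-t2; print("line",t1,t2,c,np.linalg.norm(v),np.degrees(np.arctan2(v[1],v[0])))
e1=onz("top",(405,151.7));e2=onz("top",(413.3,213.3)); print("easel",e1,e2,(e1+e2)/2,np.linalg.norm(e1-e2),np.linalg.norm((e1+e2)/2-c))
for u in((240,311),(213.5,256.5)): print("scene tick?",onz("scene",u))
print("pred ticks scene",proj("scene",[t1,t2]))
ims={n:cv2.imread(f"pics/{n}0.png")[:,:,::-1] for n in("top","scene")}
p0=list(onz("top",(270,187),.05)[:2])+[.05,np.radians(15)]
for thr in(40,50,60):
  p,e=fitdrum(ims,p0,thr); print(thr,p,np.degrees(p[3]),e)
E
```

```text
card top [0.57175835 0.40077644 0.16875855] 0.003105796504091872 [0.45502522 0.37689085 0.16518364] 0.0007266918697672157 0.11920539208415469
card yaw deg 11.564069934619067
line [ 0.67566983 -0.1149978   0.        ] [ 0.51693439 -0.13502944  0.        ] [ 0.59630211 -0.12501362  0.        ] 0.1599943975707365 7.19242720968307
easel [ 0.68499613 -0.25185276  0.        ] [ 0.53814208 -0.26898759  0.        ] [ 0.61156911 -0.26042018  0.        ] 0.14785030491645207 0.13626451186626137
scene tick? [ 0.69172018 -0.11591725  0.        ]
scene tick? [ 0.51278893 -0.1318995   0.        ]
pred ticks scene [[238.34612726 305.47347297]
 [212.81866215 258.07272816]]
40 [0.58783576 0.06899101 0.04847383 0.3100265 ] 17.763209867679645 [np.float64(1.3836078700526195), np.float64(0.19714346773044594)]
50 [0.58966303 0.0678628  0.04972549 0.30027471] 17.204473839048365 [np.float64(1.128910243304028), np.float64(0.17377588808119598)]
60 [0.58920169 0.06895337 0.04864194 0.28389788] 16.266150061168712 [np.float64(0.05287841191066998), np.float64(0.13959548331058444)]
```

```bash
cat >> h.py <<'E'
def down(yaw_deg,tilt_deg=0.):
    # tool pointing down, tool x at world yaw; tilt = turn about tool y (degrees)
    a=np.radians(yaw_deg); x=np.array([np.cos(a),np.sin(a),0]); z=np.array([0,0,-1.]); y=np.cross(z,x)
    return R.from_matrix(np.c_[x,y,z])*R.from_euler("y",tilt_deg,degrees=True)
def plan(p,r,n):
    p0,r0=tool(); dv=(r0.inv()*r).as_rotvec(); rr=r0; pp=p0; s=env.get_state()
    print("t",round(s["clock"],2),"tcp",p0.round(4),"gap",round(s["finger_gap"],4),"F",s["wrist_force"].round(1),"j",s["joint_pos"].round(2))
    for i in range(n):
        q=p0+(np.array(p)-p0)*(i+1)/n; rn=r0*R.from_rotvec(dv*(i+1)/n)
        print(" ",(rr.inv().apply(q-pp)*1000).round(1),"mm",np.degrees((rr.inv()*rn).as_rotvec()).round(2)); pp,rr=q,rn
E
python3 - <<'E'
from h import *
plan([.5134,.3888,.212],down(101.6),8)
E
```

```text
t 0.1 tcp [0.2549 0.5149 0.2124] gap 0.0849 F [ 0.2 -0.3  0.1] j [0.97 0.31 0.05 1.3  0.   1.43]
  [ 0.2 35.9  0. ] mm [-0.01  0.01 -4.74]
  [-2.8 35.8  0. ] mm [-0.01  0.01 -4.74]
  [-5.7 35.5  0. ] mm [-0.01  0.01 -4.74]
  [-8.6 34.9  0.1] mm [-0.01  0.01 -4.74]
  [-11.5  34.1   0.1] mm [-0.01  0.01 -4.74]
  [-14.3  33.    0.1] mm [-0.01  0.01 -4.74]
  [-16.9  31.7   0.1] mm [-0.01  0.01 -4.74]
  [-19.5  30.2   0.1] mm [-0.01  0.01 -4.74]
```

{"api": "carry_out", "payload": {"moves": [1,0,0.036,0,0,0,-4.7,1,-0.003,0.036,0,0,0,-4.7,1,-0.006,0.035,0,0,0,-4.7,1,-0.009,0.035,0,0,0,-4.7,1,-0.011,0.034,0,0,0,-4.7], "squeeze": 40}}

```text
clock: 0.72
tcp_pos: [0.4171, 0.4346, 0.2096]
orientation: [-0.0, 0.718, 0.696, -0.003]
wrist_force: [0.6, -0.1, -0.5]
finger_gap: 0.0854
```

```bash
python3 - <<'E'
from h import *
plan([.5134,.3888,.212],down(101.6),4)
E
```

```text
t 0.72 tcp [0.4171 0.4346 0.2096] gap 0.0854 F [ 0.6 -0.1 -0.5] j [ 0.67  0.37  0.12  1.33 -0.    0.7 ]
  [-10.7  24.4  -0.7] mm [-0.08  0.06 -3.33]
  [-12.1  23.8  -0.6] mm [-0.08  0.06 -3.33]
  [-13.5  23.   -0.6] mm [-0.08  0.06 -3.33]
  [-14.8  22.2  -0.6] mm [-0.08  0.06 -3.33]
```

{"api": "carry_out", "payload": {"moves": [1,-0.011,0.0245,-0.001,0,0,-3.4,1,-0.012,0.024,0,0,0,-3.4,1,-0.014,0.023,0,0,0,-3.4,1,-0.015,0.022,0,0,0,-3.3,1,0,0,0,0,0,0]}}

```text
clock: 1.35
tcp_pos: [0.518, 0.384, 0.2065]
orientation: [-0.001, 0.629, 0.777, -0.006]
wrist_force: [-0.1, -0.4, -0.2]
finger_gap: 0.0853
```

```bash
python3 - <<'E'
from h import *
plan([.5134,.3888,.145],down(101.6),3)
a=snap("scene","s1"); b=snap("top","t1"); 
o=np.hstack([cv2.resize(a[60:210,320:460],None,fx=2.8,fy=2.8,interpolation=2),cv2.resize(b[150:300,60:200],None,fx=2.8,fy=2.8,interpolation=2)]); cv2.imwrite("pics/c3.png",o[:,:,::-1])
E
```

```text
t 1.35 tcp [0.518  0.384  0.2065] gap 0.0853 F [-0.1 -0.4 -0.2] j [ 0.51  0.47  0.26  1.37 -0.    0.31]
  [ 2.  -0.9 20.5] mm [-0.22  0.11  0.13]
  [ 2.  -1.  20.5] mm [-0.22  0.11  0.13]
  [ 1.9 -1.1 20.5] mm [-0.22  0.11  0.13]
```

View pics/c3.png

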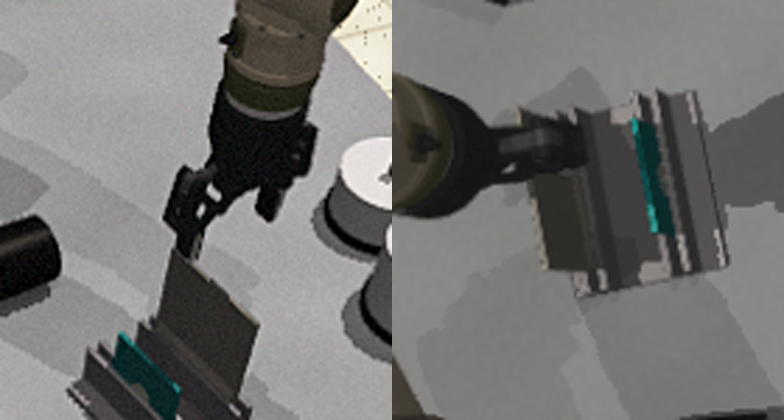

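The picture (crop of scene and top) shows the open fingers straddling the card's top edge, over its middle, with nothing in the way. I go down and close.

{"api": "carry_out", "payload": {"moves": [1,0.002,-0.001,0.0205,0,0,0,1,0.002,-0.001,0.0205,0,0,0,1,0.002,-0.001,0.018,0,0,0,1,0,0,0,0,0,0,-1,0,0,0,0,0,0], "squeeze": 40}}

```text
clock: 2.08
tcp_pos: [0.5063, 0.393, 0.148]
orientation: [-0.002, 0.627, 0.779, -0.006]
wrist_force: [0.4, 0.2, -0.6]
finger_gap: 0.0697
```

{"api": "carry_out", "payload": {"moves": [-1,0,0,0,0,0,0,-1,0,0,0,0,0,0,-1,0,0,0,0,0,0,-1,0,0,0,0,0,0,-1,0,0,0,0,0,0]}}

```text
clock: 2.7
tcp_pos: [0.5073, 0.3937, 0.1506]
orientation: [-0.002, 0.628, 0.779, -0.004]
wrist_force: [-0.3, -0.1, 0.7]
finger_gap: -0.0
```

```bash
python3 - <<'E'
from h import *
plan([.5134,.3888,.145],down(101.6),1)
E
```

```text
t 2.7 tcp [0.5073 0.3937 0.1506] gap -0.0 F [-0.3 -0.1  0.7] j [ 0.54  0.47  0.13  1.24 -0.    0.32]
  [-6.1  4.9  5.6] mm [-0.49  0.17  0.67]
```

```bash
python3 - <<'E'
from h import *
a=snap("scene","s2"); b=snap("top","t2"); 
o=np.hstack([cv2.resize(a[60:210,320:460],None,fx=2.8,fy=2.8,interpolation=2),cv2.resize(b[150:300,60:200],None,fx=2.8,fy=2.8,interpolation=2)]); cv2.imwrite("pics/c4.png",o[:,:,::-1])
p,r=tool(); print(p,r.as_matrix().round(3),env.get_state()["finger_gap"])
print(proj("scene",[p,p+r.apply([0,0,.011])]),proj("top",[p,p+r.apply([0,0,.011])]))
E
```

```text
[0.50726618 0.39370548 0.15057786] [[-0.212  0.977 -0.008]
 [ 0.977  0.212 -0.005]
 [-0.003 -0.009 -1.   ]] 0.000191972090127306
[[395.85934659 164.25603757]
 [395.11441054 167.04498095]] [[109.44907422 220.16704089]
 [111.23960995 220.57008219]]
```

View pics/c4.png

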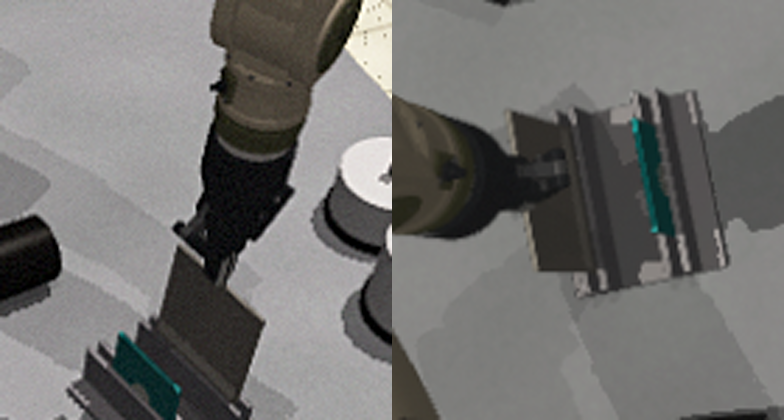

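```bash
python3 - <<'E'
from h import *
a=cv2.imread("pics/s2.png"); b=cv2.imread("pics/t2.png")
g=lambda i:(255*(i/255.)**.5).astype(np.uint8)
o=np.hstack([cv2.resize(g(a)[120:200,365:425],None,fx=6.5,fy=6.5,interpolation=2),cv2.resize(g(b)[180:260,85:145],None,fx=6.5,fy=6.5,interpolation=2)]); cv2.imwrite("pics/c5.png",o); print(o.shape)
K=[[.518,.384,.2065]]; print(proj("scene",K),proj("top",K))
s=env.get_state(); print(s["joint_pos"],s["tcp_pos"])
E
```

```text
(520, 780, 3)
[[398.3332019  153.19627582]] [[104.86271266 212.72371082]]
[ 5.35115396e-01  4.74623556e-01  1.32439332e-01  1.23787739e+00
 -1.93666504e-05  3.21005598e-01] [0.50726618 0.39370548 0.15057786]
```

View pics/c5.png

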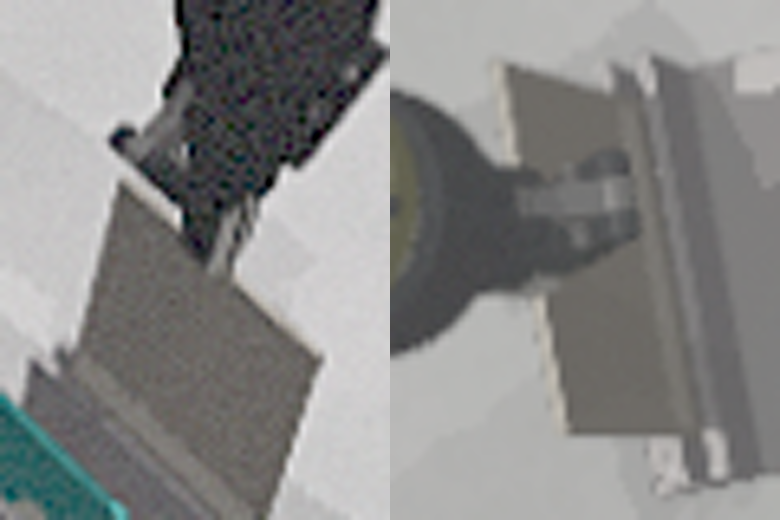

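```bash
python3 - <<'E'
from h import *
print("card now",tri((414.5,174.6),(101.5,190)),tri((383.8,147.7),(112.4,246.5)))
print("knuckle",tri((384.2,140.8),(120.4,210.8)))
P=[[.5718,.4008,.168],[.455,.3769,.168]]
print(proj("scene",P),proj("top",P))
# s1 open finger tips: scene crop c3 tips (190,250),(270,215) -> px
for u in((190,250),(270,215)): print((320+u[0]/2.8,60+u[1]/2.8))
r=down(101.6); p=np.array([.518,.384,.2065])
print(proj("scene",[p+r.apply([s*.05,0,-.002]) for s in(-1,1)]))
E
```

```text
card now (array([0.56820688, 0.40957735, 0.16555066]), np.float64(0.0038998165169398936)) (array([0.45372895, 0.38176949, 0.1663926 ]), np.float64(0.002620016962543753))
knuckle (array([0.51680548, 0.33315516, 0.26753645]), np.float64(0.00011390213530988772))
[[411.65609954 176.07252178]
 [382.02378363 148.18594614]] [[104.38001284 187.77103319]
 [113.86580969 245.6813616 ]]
(387.8571428571429, 149.28571428571428)
(416.42857142857144, 136.78571428571428)
[[383.31272222 160.38691061]
 [413.24600719 145.10577044]]
```

```bash
python3 - <<'E'
from h import *
p=np.array([.2549,.5149,.2124]); r=down(63.6)
for dz in(0,.03,.06): print(dz,proj("scene",[p+r.apply([s*.05,0,-.002-dz]) for s in(-1,0,1)]).round(1).tolist(),proj("top",[p+r.apply([s*.05,0,-.002-dz]) for s in(-1,0,1)]).round(1).tolist())
g=lambda i:(255*(i/255.)**.45).astype(np.uint8)
a=cv2.imread("pics/scene0.png");b=cv2.imread("pics/top0.png")
o=np.hstack([cv2.resize(g(a)[15:95,360:440],None,fx=4.8,fy=4.8,interpolation=2),cv2.resize(g(b)[325:405,0:80],None,fx=4.8,fy=4.8,interpolation=2)]); cv2.imwrite("pics/c6.png",o); print(o.shape)
E
```

```text
0 [[376.9, 77.6], [394.3, 78.5], [411.6, 79.5]] [[58.7, 359.4], [37.3, 346.8], [16.5, 334.3]]
0.03 [[378.4, 69.0], [396.0, 70.0], [413.7, 70.9]] [[52.0, 362.6], [30.1, 349.5], [8.8, 336.6]]
0.06 [[380.0, 60.2], [397.9, 61.1], [415.8, 62.1]] [[44.9, 365.9], [22.5, 352.4], [0.7, 338.9]]
(384, 768, 3)
```

View pics/c6.png

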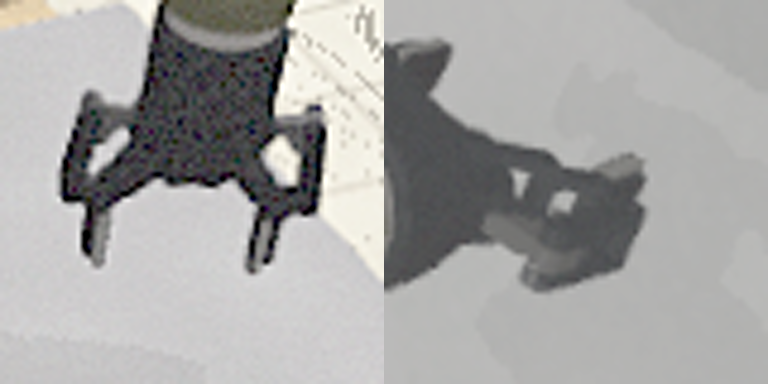

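The start crop shows the open fingertips at scene (380,70) and (413,71). That puts them about 27 mm higher than the reported TCP implies, so the fingers closed just above the card's top edge. I correct by going about 35 mm lower.

{"api": "carry_out", "payload": {"moves": [1,0,0,-0.012,0,0,0,1,0,0,0,0,0,0,1,0,0,0,0,0,0,1,0,0.003,0,0,0,0,1,0,0,0,0,0,0]}}

```text
clock: 3.42
tcp_pos: [0.5107, 0.3945, 0.1636]
orientation: [-0.002, 0.628, 0.779, -0.004]
wrist_force: [-0.1, 0.4, 0.4]
finger_gap: 0.0853
```

```bash
python3 - <<'E'
from h import *
plan([.5115,.394,.115],down(102.5),3)
E
```

```text
t 3.42 tcp [0.5107 0.3945 0.1636] gap 0.0853 F [-0.1  0.4  0.4] j [ 0.53  0.48  0.17  1.27 -0.    0.32]
  [-0.2  0.4 16.2] mm [-0.16  0.05 -0.08]
  [-0.2  0.3 16.2] mm [-0.16  0.05 -0.08]
  [-0.2  0.3 16.2] mm [-0.16  0.05 -0.08]
```

{"api": "carry_out", "payload": {"moves": [1,0,0.001,0.017,0,0,0,1,0,0.001,0.017,0,0,0,1,0,0.001,0.015,0,0,0,1,0,0.002,0,0,0,0,1,0,0,0,0,0,0]}}

```text
clock: 4.05
tcp_pos: [0.5145, 0.3948, 0.1092]
orientation: [-0.002, 0.628, 0.779, -0.006]
wrist_force: [0.1, -0.4, -0.6]
finger_gap: 0.0853
```

{"api": "carry_out", "payload": {"moves": [-1,0,0,0,0,0,0,-1,0,0,0,0,0,0,-1,0,0,0,0,0,0,-1,0,0,0,0,0,0,-1,0,0,0,0,0,0]}}

```text
clock: 4.68
tcp_pos: [0.5158, 0.3936, 0.1112]
orientation: [0.0, 0.628, 0.778, -0.005]
wrist_force: [1.1, -4.9, -0.0]
finger_gap: 0.0045
```

```bash
python3 - <<'E'
from h import *
plan([.5115,.394,.115],down(102.5),1)
E
```

```text
t 4.67 tcp [0.5158 0.3936 0.1112] gap 0.0045 F [ 1.1 -4.9 -0. ] j [ 0.53  0.51  0.09  1.16 -0.    0.32]
  [ 1.3 -4.2 -3.8] mm [-0.47  0.4  -0.26]
```

{"api": "carry_out", "payload": {"moves": [-1,0,0,-0.02,0,0,0,-1,0,0,-0.03,0,0,0,-1,0,0,-0.03,0,0,0,-1,0,0,-0.03,0,0,0,-1,0,0,-0.03,0,0,0]}}

```text
clock: 5.3
tcp_pos: [0.5145, 0.3931, 0.2501]
orientation: [-0.002, 0.628, 0.778, -0.01]
wrist_force: [1.0, 0.5, -1.2]
finger_gap: 0.0049
```

```bash
python3 - <<'E'
from h import *
plan([.60,-.21,.27],down(97.2),12)
a=snap("scene","s3"); b=snap("top","t3")
o=np.hstack([cv2.resize(a[30:230,330:460],None,fx=2.8,fy=2.8,interpolation=2),cv2.resize(b[130:330,0:150],None,fx=2.8,fy=2.8,interpolation=2)]); cv2.imwrite("pics/c7.png",o[:,:,::-1])
E
```

```text
t 5.3 tcp [0.5145 0.3931 0.2501] gap 0.0049 F [ 1.   0.5 -1.2] j [ 0.53  0.48  0.38  1.49 -0.    0.32]
  [-50.6  -3.7  -1.1] mm [-0.08  0.05  0.42]
  [-50.7  -3.3  -1.1] mm [-0.08  0.05  0.42]
  [-50.7  -2.9  -1.2] mm [-0.08  0.05  0.42]
  [-50.7  -2.6  -1.2] mm [-0.08  0.05  0.42]
  [-50.7  -2.2  -1.3] mm [-0.08  0.05  0.42]
  [-50.7  -1.8  -1.3] mm [-0.08  0.05  0.42]
  [-50.7  -1.5  -1.4] mm [-0.08  0.05  0.42]
  [-50.8  -1.1  -1.4] mm [-0.08  0.05  0.42]
  [-50.8  -0.7  -1.5] mm [-0.08  0.05  0.42]
  [-50.8  -0.3  -1.5] mm [-0.08  0.05  0.42]
  [-50.8   0.   -1.6] mm [-0.08  0.05  0.42]
  [-50.8   0.4  -1.6] mm [-0.08  0.05  0.42]
```

View pics/c7.png

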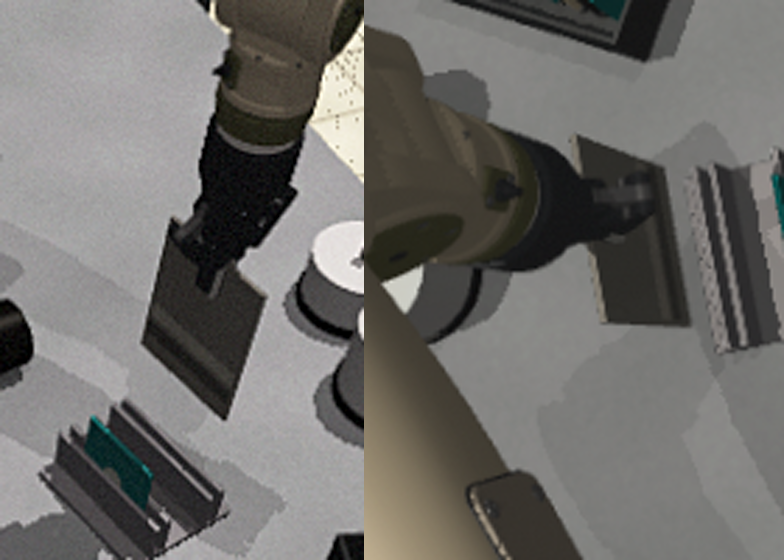

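The crop shows the card gripped and clear of the sorter. Its -y face has two tone bars near the bottom, and its corners are at scene (170,218), (143,342), (227,418), (266,295). I work out the card's pose in the tool frame.

```bash
python3 - <<'E'
from h import *
S=dict(TN=((170,218),(603,322)),BN=((143,342),(690,326)),BF=((227,418),(663,168)),TF=((266,295),(573,137)))
p,r=tool(); print(p)
for k,(a,b) in S.items():
    P,e=tri((330+a[0]/2.8,30+a[1]/2.8),((b[0]-364)/2.8,130+b[1]/2.8)); print(k,P.round(4),round(e,4),"tool",(r.inv().apply(P-p)*1000).round(1))
E
```

```text
[0.5160616  0.39404002 0.25318597]
TN [0.4532 0.3801 0.3067] 0.003 tool [ -0.8 -65.  -52.7]
BN [0.4538 0.3772 0.1516] 0.0004 tool [ -2.5 -63.2 102.4]
BF [0.5697 0.4025 0.1521] 0.0025 tool [ -2.3  55.4 100.5]
TF [0.5692 0.4064 0.3071] 0.0008 tool [  0.3  54.  -54.5]
```

```bash
python3 - <<'E'
from h import *
plan([.557,.09,.27],down(4),10)
E
```

```text
t 5.4 tcp [0.5161 0.394  0.2532] gap 0.0045 F [ 0.3 -0.1 -0.7] j [ 0.53  0.48  0.38  1.49 -0.    0.32]
  [-30.6  -2.4  -1.4] mm [-0.01  0.09  9.82]
  [-30.6   2.8  -1.5] mm [-0.01  0.09  9.82]
  [-29.6   8.   -1.5] mm [-0.01  0.09  9.82]
  [-27.8  12.9  -1.5] mm [-0.01  0.09  9.82]
  [-25.2  17.5  -1.6] mm [-0.01  0.09  9.82]
  [-21.9  21.5  -1.6] mm [-0.01  0.09  9.82]
  [-17.9  24.9  -1.6] mm [-0.01  0.09  9.82]
  [-13.4  27.6  -1.7] mm [-0.01  0.09  9.82]
  [-8.4 29.5 -1.7] mm [-0.01  0.09  9.82]
  [-3.3 30.5 -1.7] mm [-0.01  0.09  9.82]
```

{"api": "carry_out", "payload": {"moves": [-1,-0.03,-0.002,-0.002,0,0,9.8,-1,-0.03,0.003,-0.002,0,0,9.8,-1,-0.03,0.008,-0.002,0,0,9.8,-1,-0.028,0.013,-0.002,0,0,9.8,-1,-0.025,0.017,-0.002,0,0,9.8]}}

```text
clock: 6.02
tcp_pos: [0.5337, 0.2407, 0.2575]
orientation: [0.002, 0.899, 0.438, -0.01]
wrist_force: [-0.4, 0.3, -0.4]
finger_gap: 0.0047
```

{"api": "carry_out", "payload": {"moves": [-1,-0.022,0.021,-0.002,0,0,9.8,-1,-0.018,0.025,-0.002,0,0,9.8,-1,-0.013,0.028,-0.002,0,0,9.8,-1,-0.008,0.029,-0.002,0,0,9.8,-1,-0.003,0.03,-0.002,0,0,9.8]}}

```text
clock: 6.65
tcp_pos: [0.5473, 0.0842, 0.2619]
orientation: [0.006, 1.0, 0.011, -0.013]
wrist_force: [0.0, 0.8, -0.6]
finger_gap: 0.0046
```

```bash
python3 - <<'E'
from h import *
plan([.60,-.22,.26],down(-83),10)
E
```

```text
t 6.65 tcp [0.5473 0.0842 0.2619] gap 0.0046 F [ 0.   0.8 -0.6] j [ 0.02  0.29  0.13  1.44 -0.01  1.56]
  [ 4.6 30.5  0.5] mm [0.17 0.07 8.42]
  [ 9.  29.5  0.4] mm [0.17 0.07 8.42]
  [13.3 27.9  0.3] mm [0.17 0.07 8.42]
  [17.2 25.6  0.2] mm [0.17 0.07 8.42]
  [20.8 22.8  0.2] mm [0.17 0.07 8.42]
  [23.9 19.5  0.2] mm [0.17 0.07 8.42]
  [26.5 15.8  0.1] mm [0.17 0.07 8.42]
  [28.5 11.8  0.1] mm [0.17 0.07 8.42]
  [30.   7.5  0.1] mm [0.17 0.07 8.42]
  [30.7  3.   0.2] mm [0.17 0.07 8.42]
```

{"api": "carry_out", "payload": {"moves": [-1,0.005,0.03,0,0,0,8.4,-1,0.009,0.03,0,0,0,8.4,-1,0.013,0.028,0,0,0,8.4,-1,0.017,0.026,0,0,0,8.4,-1,0.021,0.023,0,0,0,8.4]}}

```text
clock: 7.28
tcp_pos: [0.5698, -0.0732, 0.2559]
orientation: [0.011, 0.933, -0.36, -0.014]
wrist_force: [-0.5, 0.2, -1.1]
finger_gap: 0.0046
```

{"api": "carry_out", "payload": {"moves": [-1,0.024,0.019,0,0,0,8.4,-1,0.026,0.016,0,0,0,8.4,-1,0.028,0.012,0,0,0,8.4,-1,0.03,0.007,0,0,0,8.4,-1,0.03,0.003,0,0,0,8.4]}}

```text
clock: 7.9
tcp_pos: [0.5892, -0.2282, 0.2485]
orientation: [0.017, 0.733, -0.679, -0.013]
wrist_force: [0.3, 0.1, -1.4]
finger_gap: 0.0043
```

```bash
cat >> h.py <<'E'
def ef(yaw=7.0): a=np.radians(yaw); return np.array([np.sin(a),-np.cos(a),0]),np.array([np.cos(a),np.sin(a),0])
def cardtarget(toe,dn=0.,dz=0.,tilt=20.,bot=.1035,cy=.0047,cx=-.0015):
    # TCP pose with the card lying on the easel plane, backed off dn along its normal and raised dz
    r=down(-83.,-tilt); M=r.as_matrix(); ex,ey=ef(); t=np.radians(tilt); n=-ex*np.cos(t)+np.array([0,0,1])*np.sin(t)
    foot=np.array([toe[0],toe[1],0.])+.0025*n+dn*n+np.array([0,0,dz])
    return foot-M@np.array([cx,-cy,bot]),r
E
python3 - <<'E'
from h import *
toe=(.6124,-.2597)
for dn,dz in((.03,.06),(.03,.01),(.0,.0)): p,r=cardtarget(toe,dn,dz); print(p)
plan(*cardtarget(toe,.03,.06),5)
E
```

```text
[ 0.60849898 -0.26649467  0.16786081]
[ 0.60849898 -0.26649467  0.11786081]
[ 0.61193458 -0.29447532  0.09760021]
t 7.9 tcp [ 0.5892 -0.2282  0.2485] gap 0.0043 F [ 0.3  0.1 -1.4] j [-0.48  0.46  0.35  1.49 -0.03  2.58]
  [ 7.9 -3.9 16. ] mm [ 0.39 -4.03 -0.6 ]
  [ 9.  -3.7 15.4] mm [ 0.39 -4.03 -0.6 ]
  [10.1 -3.5 14.8] mm [ 0.39 -4.03 -0.6 ]
  [11.2 -3.3 14.1] mm [ 0.39 -4.03 -0.6 ]
  [12.2 -3.1 13.3] mm [ 0.39 -4.03 -0.6 ]
```

{"api": "carry_out", "payload": {"moves": [-1,0.008,-0.004,0.014,0.4,-4,-0.6,-1,0.009,-0.004,0.014,0.4,-4,-0.6,-1,0.01,-0.004,0.014,0.4,-4,-0.6,-1,0.011,-0.003,0.014,0.4,-4,-0.6,-1,0.012,-0.003,0.013,0.4,-4,-0.6]}}

```text
clock: 8.52
tcp_pos: [0.6088, -0.2676, 0.1651]
orientation: [-0.119, 0.737, -0.652, -0.133]
wrist_force: [1.1, -0.0, -0.3]
finger_gap: 0.0046
```

```bash
python3 - <<'E'
from h import *
toe=(.6124,-.2597)
plan(*cardtarget(toe,.015,.02),4)
a=snap("scene","s4"); b=snap("top","t4")
g=lambda i:(255*(i/255.)**.6).astype(np.uint8)
o=np.hstack([cv2.resize(g(a)[190:350,90:220],None,fx=3,fy=3,interpolation=2),cv2.resize(g(b)[110:270,370:500],None,fx=3,fy=3,interpolation=2)]); cv2.imwrite("pics/c8.png",o[:,:,::-1]); print(o.shape)
E
```

```text
t 8.53 tcp [ 0.6088 -0.2676  0.1651] gap 0.0046 F [ 1.1 -0.  -0.3] j [-0.66  0.73  0.55  1.64  0.25  2.33]
  [6.8 0.1 8.8] mm [-0.02  0.14 -0.01]
  [6.7 0.1 8.8] mm [-0.02  0.14 -0.01]
  [6.7 0.  8.8] mm [-0.02  0.14 -0.01]
  [6.7 0.  8.8] mm [-0.02  0.14 -0.01]
(480, 780, 3)
```

View pics/c8.png

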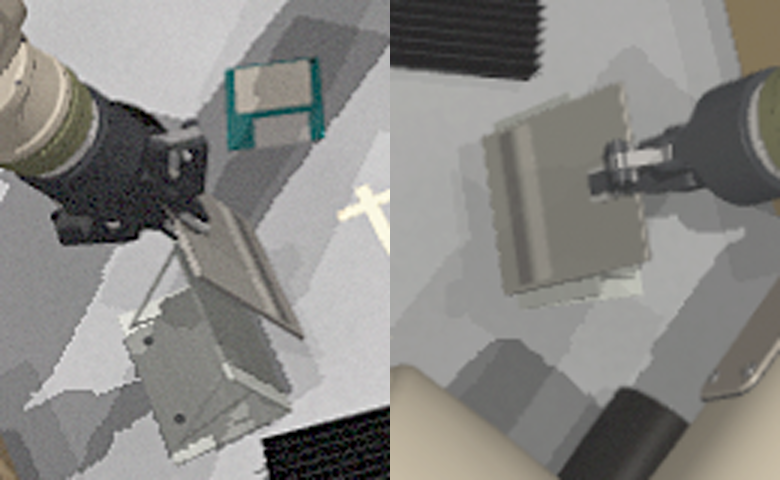

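```bash
python3 - <<'E'
from h import *
ex,ey=ef(); toe=np.array([.6124,-.2597,0]); p,r=tool()
F=tri((190.7,302.3),(401.7,155)); print("far bottom corner",F,"tool",(r.inv().apply(F[0]-p)*1000).round(1))
f=p+r.apply([-.0015,-.0047,.1035]); print("pred foot",f)
print("pred corners top",proj("top",[f+s*.06*ey for s in(1,-1)]))
for u in((401.7,155),(410.7,207.7)):
    P=onz("top",u,f[2]); print(P.round(4),"easel",((P-toe)@ex).round(4),((P-toe)@ey).round(4))
E
```

```text
far bottom corner (array([ 0.66281934, -0.22537353,  0.06992531]), np.float64(0.0014876497356274955)) tool [ -2.4 -60.8  97.9]
pred foot [ 0.60692084 -0.23079684  0.06462891]
pred corners top [[399.94676225 153.75428884]
 [407.37332865 206.69744482]]
[ 0.6637 -0.2274  0.0646] easel -0.0258 0.0548
[ 0.5452 -0.2456  0.0646] easel -0.0222 -0.065
```

```bash
python3 - <<'E'
from h import *
ex,ey=ef(); toe=np.array([.6124,-.2597,0])+.004*ey
plan(*cardtarget(toe,.008,.008),5)
E
```

```text
t 8.62 tcp [ 0.6072 -0.269   0.1609] gap 0.0046 F [ 1.  -0.6 -2.1] j [-0.66  0.74  0.55  1.64  0.25  2.33]
  [ 7.1 -1.2  8.5] mm [ 0.04  0.14 -0.06]
  [ 7.1 -1.2  8.6] mm [ 0.04  0.14 -0.06]
  [ 7.1 -1.2  8.6] mm [ 0.04  0.14 -0.06]
  [ 7.1 -1.1  8.6] mm [ 0.04  0.14 -0.06]
  [ 7.1 -1.1  8.6] mm [ 0.04  0.14 -0.06]
```

{"api": "carry_out", "payload": {"moves": [-1,0.007,-0.001,0.009,0,0,0,-1,0.007,-0.001,0.009,0,0,0,-1,0.007,-0.001,0.008,0,0,0,-1,0.005,-0.001,0.006,0,0,0,-1,0,0,0,0,0,0]}}

```text
clock: 9.25
tcp_pos: [0.6135, -0.2801, 0.1209]
orientation: [-0.117, 0.736, -0.653, -0.134]
wrist_force: [0.1, -0.2, -1.0]
finger_gap: 0.0043
```

```bash
python3 - <<'E'
from h import *
ex,ey=ef(); toe=np.array([.6124,-.2597,0])+.004*ey
plan(*cardtarget(toe,.0,.003),3)
E
```

```text
t 9.25 tcp [ 0.6135 -0.2801  0.1209] gap 0.0043 F [ 0.1 -0.2 -1. ] j [-0.66  0.77  0.51  1.57  0.25  2.32]
  [ 6.8 -0.2  4.7] mm [ 0.05  0.16 -0.05]
  [ 6.7 -0.2  4.7] mm [ 0.05  0.16 -0.05]
  [ 6.7 -0.2  4.7] mm [ 0.05  0.16 -0.05]
```

{"api": "carry_out", "payload": {"moves": [-1,0.006,0,0.0045,0,0,0,-1,0.005,0,0.0045,0,0,0,-1,0.003,0,0.002,0,0,0,-1,0,0,0,0,0,0,-1,0,0,0,0,0,0]}}

```text
clock: 9.88
tcp_pos: [0.6151, -0.2902, 0.1057]
orientation: [-0.117, 0.736, -0.653, -0.133]
wrist_force: [-0.5, 0.2, -1.2]
finger_gap: 0.0041
```

```bash
python3 - <<'E'
from h import *
ex,ey=ef(); toe=np.array([.6124,-.2597,0])+.004*ey
plan(*cardtarget(toe,.0,.0),1)
a=snap("scene","s5"); b=snap("top","t5")
g=lambda i:(255*(i/255.)**.6).astype(np.uint8)
o=np.hstack([cv2.resize(g(a)[240:350,120:215],None,fx=4.1,fy=4.1,interpolation=2),cv2.resize(g(b)[130:240,385:480],None,fx=4.1,fy=4.1,interpolation=2)]); cv2.imwrite("pics/c9.png",o[:,:,::-1]); print(o.shape)
E
```

```text
t 9.88 tcp [ 0.6151 -0.2902  0.1057] gap 0.0041 F [-0.5  0.2 -1.2] j [-0.67  0.79  0.51  1.56  0.25  2.31]
  [ 6.4 -0.4  6.3] mm [ 0.1   0.41 -0.13]
(451, 778, 3)
```

View pics/c9.png

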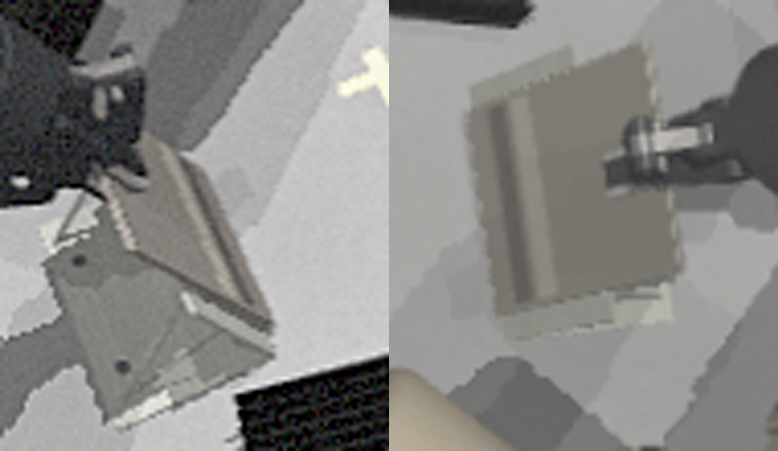

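The crop shows the card centred on the easel face, with 22 and 23 crop-px margins at the two ends, nearly at the toe and with its bars facing out. That was the 11th view, so from here I rely on force and image code. I close the last millimetres by force.

{"api": "carry_out", "payload": {"moves": [-1,0.003,0,0.003,0,0,0,-1,0.003,0,0.003,0,0,0,-1,0,0,0,0,0,0,-1,0,0,0,0,0,0,-1,0,0,0,0,0,0]}}

```text
clock: 10.6
tcp_pos: [0.6162, -0.2904, 0.0998]
orientation: [-0.119, 0.737, -0.652, -0.134]
wrist_force: [0.2, 2.5, 1.4]
finger_gap: 0.0044
```

```bash
python3 - <<'E'
from h import *
ex,ey=ef(); toe=np.array([.6124,-.2597,0])+.004*ey
plan(*cardtarget(toe,.0,.0),1); print(env.get_state()["ft_torque"])
E
```

```text
t 10.6 tcp [ 0.6162 -0.2904  0.0998] gap 0.0044 F [0.2 2.5 1.4] j [-0.68  0.8   0.51  1.55  0.25  2.31]
  [4.  0.7 0.8] mm [-0.01  0.68  0.04]
[ 0.23874585 -0.11793433  0.10629135]
```

{"api": "carry_out", "payload": {"moves": [-1,0.001,0,0.003,0,0,0,-1,0,0,0.002,0,0,0,-1,0,0,0,0,0,0,-1,0,0,0,0,0,0,-1,0,0,0,0,0,0]}}

```text
clock: 11.22
tcp_pos: [0.6165, -0.2897, 0.097]
orientation: [-0.12, 0.737, -0.651, -0.133]
wrist_force: [-0.2, 2.5, 3.9]
finger_gap: 0.0041
```

```bash
python3 - <<'E'
from h import *
ex,ey=ef(); toe=np.array([.6124,-.2597,0])+.004*ey
plan(*cardtarget(toe,.0,.0),1); print(env.get_state()["ft_torque"])
E
```

```text
t 11.22 tcp [ 0.6165 -0.2897  0.097 ] gap 0.0041 F [-0.2  2.5  3.9] j [-0.67  0.8   0.5   1.54  0.25  2.31]
  [ 3.7  1.1 -2. ] mm [-0.16  0.64  0.1 ]
[ 0.5276206  -0.01728021  0.25088891]
```

{"api": "carry_out", "payload": {"moves": [-1,0.002,0,0.004,0,0,0,-1,0,0,0.002,0,0,0,-1,0,0,0,0,0,0,-1,0,0,0,0,0,0,-1,0,0,0,0,0,0]}}

```text
clock: 11.85
tcp_pos: [0.6164, -0.2896, 0.097]
orientation: [-0.121, 0.737, -0.652, -0.131]
wrist_force: [-0.3, 3.4, 5.2]
finger_gap: 0.0045
```

```bash
python3 - <<'E'
from h import *
ex,ey=ef(); toe=np.array([.6124,-.2597,0])+.004*ey
plan(*cardtarget(toe,.0,.0),1); print(env.get_state()["ft_torque"])
E
```

```text
t 11.85 tcp [ 0.6164 -0.2896  0.097 ] gap 0.0045 F [-0.3  3.4  5.2] j [-0.68  0.79  0.49  1.53  0.25  2.31]
  [ 3.8  1.1 -2.1] mm [-0.37  0.56  0.11]
[0.64715389 0.17185597 0.24912989]
```

{"api": "carry_out", "payload": {"moves": [-0.2,0,0,0,0,0,0,-0.2,0,0,0,0,0,0,0,0,0,0,0,0,0,0,0,0,-0.01,0,0,0,0,0,0,-0.02,0,0,0]}}

```text
clock: 12.48
tcp_pos: [0.6168, -0.3021, 0.1227]
orientation: [-0.119, 0.737, -0.652, -0.132]
wrist_force: [0.4, 1.0, -0.4]
finger_gap: 0.0431
```

{"api": "carry_out", "payload": {"moves": [0,0,0,-0.03,0,0,0,0,0,0,-0.04,0,0,0,0,0,0,-0.04,0,0,0,0,0,0,-0.04,0,0,0,0,0,0,-0.03,0,0,0]}}

```text
clock: 13.1
tcp_pos: [0.6016, -0.3495, 0.2784]
orientation: [-0.121, 0.735, -0.655, -0.125]
wrist_force: [0.1, -0.1, -0.5]
finger_gap: 0.0426
```

```bash
python3 - <<'E'
from h import *
a=snap("scene","s6"); b=snap("top","t6")
g=lambda i:(255*(i/255.)**.6).astype(np.uint8)
ims={"top":b,"scene":a}
p,e=fitdrum({"top":b},[.589,.069,.05,.284],60,False); print(p,np.degrees(p[3]),e)
for thr in(30,40,60,75):
  p,e=fitdrum({"scene":a},[.589,.069,.05,.284],thr,False); print(thr,p,np.degrees(p[3]),e)
ex,ey=ef(7.2); c=np.array([.5963,-.125]); d=p[:2]-c
plan([.589,.02,.25],down(90+16.3-90),10)
o=np.hstack([cv2.resize(g(a)[200:350,90:220],None,fx=3,fy=3,interpolation=2),cv2.resize(g(b)[115:265,360:490],None,fx=3,fy=3,interpolation=2)]); cv2.imwrite("pics/c10.png",o[:,:,::-1])
E
```

```text
[0.58991999 0.06978244 0.05271751 0.29232593] 16.749042295821766 [np.float64(0.04924129723296638)]
30 [0.58178728 0.06743175 0.05896221 0.29343117] 16.81236772016734 [np.float64(0.199352983465133)]
40 [0.57679021 0.06533654 0.06628165 0.30174697] 17.28882770783002 [np.float64(0.19388484069152737)]
60 [0.58966081 0.06574891 0.0552492  0.25637064] 14.68895594120272 [np.float64(0.14356467693901334)]
75 [0.59017561 0.06284088 0.05707657 0.15913015] 9.117486043377815 [np.float64(0.15560593569661996)]
t 13.2 tcp [ 0.6024 -0.3507  0.2837] gap 0.0429 F [ 0.8  0.8 -0.8] j [-0.75  0.94  1.26  2.14  0.24  2.25]
  [-33.7  -2.7  15.6] mm [-1.79  1.31 -9.86]
  [-33.1  -9.   14.6] mm [-1.79  1.31 -9.86]
  [-31.3 -15.   13.5] mm [-1.79  1.31 -9.86]
  [-28.5 -20.5  12.3] mm [-1.79  1.31 -9.86]
  [-24.8 -25.5  10.9] mm [-1.79  1.31 -9.86]
  [-20.3 -29.7   9.5] mm [-1.79  1.31 -9.86]
  [-15.1 -33.    8.2] mm [-1.79  1.31 -9.86]
  [ -9.4 -35.4   6.8] mm [-1.79  1.31 -9.86]
  [ -3.3 -36.7   5.5] mm [-1.79  1.31 -9.86]
  [  2.9 -36.9   4.4] mm [-1.79  1.31 -9.86]
```

{"api": "carry_out", "payload": {"moves": [0.55,-0.034,-0.003,0.015,-1.8,1.3,-9.8,0.55,-0.033,-0.009,0.014,-1.8,1.3,-9.8,0.55,-0.031,-0.015,0.013,-1.8,1.3,-9.8,0.55,-0.028,-0.02,0.012,-1.8,1.3,-9.8,0.55,-0.025,-0.025,0.011,-1.8,1.3,-9.8]}}

```text
clock: 13.82
tcp_pos: [0.6033, -0.1716, 0.2675]
orientation: [-0.061, 0.958, -0.275, -0.052]
wrist_force: [0.3, 1.1, 0.5]
finger_gap: 0.066
```

```bash
python3 - <<'E'
from h import *
a=cv2.imread("pics/t5.png").astype(int);b=cv2.imread("pics/t6.png").astype(int)
print("card diff t5-t6",np.abs(a-b)[158:205,402:425].mean(),"ref noise",np.abs(a-b)[150:180,300:330].mean())
plan([.590,.070,.17],down(16.5),8)
E
```

```text
card diff t5-t6 9.860622880049338 ref noise 2.0925925925925926
t 13.82 tcp [ 0.6033 -0.1716  0.2675] gap 0.066 F [0.3 1.1 0.5] j [-0.46  0.53  0.49  1.66  0.1   1.67]
  [-15.5 -23.4  16.6] mm [-1.01  0.63 -6.06]
  [-13.1 -25.2  16. ] mm [-1.01  0.63 -6.06]
  [-10.5 -26.8  15.4] mm [-1.01  0.63 -6.06]
  [ -7.8 -28.   14.8] mm [-1.01  0.63 -6.06]
  [ -5.  -28.9  14.2] mm [-1.01  0.63 -6.06]
  [ -2.  -29.5  13.7] mm [-1.01  0.63 -6.06]
  [  1.  -29.8  13.1] mm [-1.01  0.63 -6.06]
  [  4.  -29.8  12.7] mm [-1.01  0.63 -6.06]
```

{"api": "carry_out", "payload": {"moves": [0.55,-0.015,-0.023,0.016,-1,0.6,-6,0.55,-0.013,-0.025,0.016,-1,0.6,-6,0.55,-0.01,-0.027,0.015,-1,0.6,-6,0.55,-0.008,-0.028,0.014,-1,0.6,-6,0.55,-0.005,-0.029,0.013,-1,0.6,-6]}}

```text
clock: 14.45
tcp_pos: [0.6061, -0.0166, 0.2185]
orientation: [-0.018, 1.0, -0.005, -0.003]
wrist_force: [0.3, 0.3, -0.1]
finger_gap: 0.066
```

```bash
cat >> h.py <<'E'
def rect(im,n="top",toe=(.6124,-.2597),yaw=7.0,m=.02):
    # 1 mm/px picture of the easel plane: rows = slope downwards from 160+m, cols = e_y -75..75
    ex,ey=ef(yaw); t=np.radians(20); u=ex*np.sin(t)+np.array([0,0,1])*np.cos(t); nn=-ex*np.cos(t)+np.array([0,0,1])*np.sin(t)
    U,V=np.meshgrid(np.arange(-80,81)/1000.,np.arange(180,-21,-1)/1000.)
    P=np.array([*toe,0])+.005*nn+U[...,None]*ey+V[...,None]*u
    q=proj(n,P).reshape(*U.shape,2).astype(np.float32); return cv2.remap(im,q[...,0],q[...,1],cv2.INTER_LINEAR)
E
python3 - <<'E'
from h import *
for n in("top","scene"):
    im=snap(n,n[0]+"7"); w=rect(im,n).mean(2); cv2.imwrite(f"pics/r_{n}.png",rect(im,n))
    print(n,"height profile (from +180mm down to -20, every 4)",w[::4,40:120].mean(1).astype(int).tolist())
    for h in(20,50,80,120): print(n,h,"width profile -80..80 every 4",w[180-h-3:180-h+4,::4].mean(0).astype(int).tolist())
plan([.590,.070,.17],down(16.5),4)
E
```

```text
top height profile (from +180mm down to -20, every 4) [116, 115, 115, 116, 111, 100, 89, 70, 70, 70, 70, 70, 70, 70, 70, 70, 70, 70, 70, 70, 70, 70, 69, 68, 66, 63, 59, 58, 56, 53, 53, 55, 59, 60, 59, 56, 48, 40, 34, 33, 33, 37, 44, 46, 46, 46, 49, 66, 76, 76, 76]
top 20 width profile -80..80 every 4 [68, 67, 60, 60, 60, 58, 47, 38, 34, 35, 34, 34, 34, 34, 34, 35, 34, 34, 33, 33, 34, 32, 33, 33, 33, 33, 33, 33, 33, 33, 33, 33, 33, 33, 33, 40, 53, 60, 60, 72, 78]
top 50 width profile -80..80 every 4 [113, 112, 93, 93, 92, 90, 70, 83, 88, 86, 87, 82, 66, 58, 57, 57, 56, 58, 57, 55, 55, 56, 57, 55, 57, 57, 57, 56, 57, 56, 54, 54, 55, 55, 53, 50, 54, 60, 61, 74, 114]
top 80 width profile -80..80 every 4 [118, 131, 93, 94, 94, 92, 69, 70, 70, 70, 70, 70, 70, 70, 70, 70, 70, 70, 70, 70, 70, 68, 65, 62, 59, 56, 53, 46, 46, 46, 46, 46, 46, 46, 46, 46, 54, 61, 61, 100, 119]
top 120 width profile -80..80 every 4 [119, 140, 137, 128, 79, 122, 74, 70, 70, 70, 70, 70, 70, 70, 69, 70, 70, 70, 70, 70, 70, 70, 70, 70, 70, 70, 70, 70, 70, 70, 70, 70, 70, 70, 70, 70, 93, 118, 118, 120, 120]
scene heig
[... 687 characters left out ...]
width profile -80..80 every 4 [172, 174, 174, 154, 124, 94, 81, 80, 82, 82, 85, 83, 81, 84, 83, 84, 85, 83, 82, 85, 85, 86, 84, 84, 81, 73, 60, 67, 57, 42, 42, 43, 42, 41, 44, 46, 50, 61, 66, 65, 64]
scene 120 width profile -80..80 every 4 [173, 174, 172, 175, 175, 151, 96, 79, 82, 81, 84, 82, 82, 84, 84, 84, 84, 85, 83, 84, 84, 82, 86, 84, 83, 82, 83, 84, 85, 85, 82, 83, 84, 85, 77, 47, 58, 80, 100, 144, 138]
t 14.55 tcp [ 0.6048 -0.0142  0.218 ] gap 0.066 F [-0.3 -0.   0.7] j [-0.18  0.38  0.16  1.36  0.04  1.4 ]
  [ -3.8 -20.5  12.8] mm [-0.56  0.04 -4.25]
  [ -2.3 -20.9  12.6] mm [-0.56  0.04 -4.25]
  [ -0.7 -21.1  12.4] mm [-0.56  0.04 -4.25]
  [  0.9 -21.2  12.2] mm [-0.56  0.04 -4.25]
```

Rectified card checks from both cameras agree: width from about -58 to +62 on an easel face spanning -72 to +76, and 160 mm from foot to top on the 20° plane. The card is placed. The drum is next.

{"api": "carry_out", "payload": {"moves": [0.55,-0.004,-0.02,0.013,-0.5,0,-4.2,0.55,-0.002,-0.021,0.013,-0.5,0,-4.2,0.55,-0.001,-0.021,0.013,-0.5,0,-4.2,0.55,0.001,-0.019,0.012,-0.5,0,-4,0.55,0,0,0,0,0,0]}}

```text
clock: 15.18
tcp_pos: [0.5995, 0.0681, 0.1755]
orientation: [0.001, 0.99, 0.143, 0.01]
wrist_force: [-0.1, 0.1, -0.2]
finger_gap: 0.0663
```

```bash
python3 - <<'E'
from h import *
plan([.590,.070,.1],down(16.5),4)
E
```

```text
t 15.18 tcp [0.5995 0.0681 0.1755] gap 0.0663 F [-0.1  0.1 -0.2] j [-0.02  0.36  0.03  1.21  0.    1.26]
  [-2.5 -1.2 18.8] mm [ 0.08 -0.27 -0.02]
  [-2.4 -1.2 18.8] mm [ 0.08 -0.27 -0.02]
  [-2.3 -1.2 18.9] mm [ 0.08 -0.27 -0.02]
  [-2.2 -1.1 18.9] mm [ 0.08 -0.27 -0.02]
```

{"api": "carry_out", "payload": {"moves": [0.55,-0.003,-0.001,0.022,0,0,0,0.55,-0.003,-0.001,0.022,0,0,0,0.55,-0.002,-0.001,0.015,0,0,0,0.55,-0.001,0,0.005,0,0,0,0.55,0,0,0,0,0,0]}}

```text
clock: 15.8
tcp_pos: [0.5966, 0.0657, 0.1139]
orientation: [0.003, 0.99, 0.14, 0.014]
wrist_force: [0.6, -0.3, 0.2]
finger_gap: 0.0661
```

```bash
python3 - <<'E'
from h import *
plan([.590,.070,.08],down(16.5),4)
E
```

```text
t 15.8 tcp [0.5966 0.0657 0.1139] gap 0.0661 F [ 0.6 -0.3  0.2] j [-0.02  0.38 -0.1   1.06 -0.    1.27]
  [-1.5 -1.6  8.4] mm [ 0.14 -0.4  -0.09]
  [-1.5 -1.6  8.4] mm [ 0.14 -0.4  -0.09]
  [-1.4 -1.5  8.4] mm [ 0.14 -0.4  -0.09]
  [-1.3 -1.5  8.5] mm [ 0.14 -0.4  -0.09]
```

{"api": "carry_out", "payload": {"moves": [0.55,-0.002,-0.002,0.008,0,-0.4,0,0.55,-0.002,-0.002,0.008,0,-0.4,0,0.55,-0.001,-0.002,0.004,0,-0.4,0,0.55,0,0,0.003,0,0,0,0.55,0,0,0.003,0,0,0]}}

```text
clock: 16.42
tcp_pos: [0.5917, 0.0703, 0.0877]
orientation: [0.005, 0.99, 0.14, 0.005]
wrist_force: [0.2, 0.0, 0.2]
finger_gap: 0.0664
```

{"api": "carry_out", "payload": {"moves": [0.55,0,0,0.003,0,0,0,0.55,0,0,0.003,0,0,0,0.55,0,0,0.002,0,0,0,0.55,0,0,0.002,0,0,0,0.55,0,0,0.002,0,0,0]}}

```text
clock: 17.05
tcp_pos: [0.5921, 0.07, 0.075]
orientation: [0.005, 0.99, 0.14, 0.005]
wrist_force: [-0.2, 0.5, -0.1]
finger_gap: 0.0663
```

```bash
python3 - <<'E'
from h import *
plan([.590,.070,.08],down(16.5),1)
E
```

```text
t 17.05 tcp [0.5921 0.07   0.075 ] gap 0.0663 F [-0.2  0.5 -0.1] j [-0.01  0.42 -0.15  0.99 -0.01  1.28]
  [-1.9 -0.5 -5. ] mm [ 0.62 -0.49 -0.4 ]
```

{"api": "carry_out", "payload": {"moves": [0.55,0,0,0.002,0,0,0,0.55,0,0,0.002,0,0,0,0.55,0,0,0.002,0,0,0,0.55,0,0,0.002,0,0,0,0.55,0,0,0.002,0,0,0]}}

```text
clock: 17.68
tcp_pos: [0.5928, 0.0679, 0.0746]
orientation: [0.008, 0.99, 0.14, 0.008]
wrist_force: [-4.5, -1.1, 12.3]
finger_gap: 0.0662
```

{"api": "carry_out", "payload": {"moves": [0.55,0,0,0.002,0,0,4,0.55,0,0,0.002,0,0,4,0.55,0,0,0.002,0,0,4,0.55,0,0,0.002,0,0,4,0.55,0,0,0.001,0,0,0]}}

```text
clock: 18.3
tcp_pos: [0.5953, 0.066, 0.0753]
orientation: [0.009, 1.0, -0.004, 0.014]
wrist_force: [-0.7, -0.3, 2.9]
finger_gap: 0.0663
```

```bash
python3 - <<'E'
from h import *
plan([.593,.068,.075],down(0.5),1); p,r=tool(); x=r.as_matrix()[:,0]; print("tool yaw",np.degrees(np.arctan2(x[1],x[0])))
b=snap("top","t8")
p,e=fitdrum({"top":b},[.589,.069,.05,.05],60,False); print(p,np.degrees(p[3]),e)
E
```

```text
t 18.3 tcp [0.5953 0.066  0.0753] gap 0.0663 F [-0.7 -0.3  2.9] j [-0.01  0.41 -0.16  0.97 -0.02  1.56]
  [-2.3 -1.9  0.2] mm [ 1.   -1.55 -1.  ]
tool yaw -0.48232677907591903Traceback (most recent call last):
  File "<stdin>", line 4, in <module>
  File "h.py", line 32, in fitdrum
    m=cv2.morphologyEx(m&box,cv2.MORPH_OPEN,np.ones((3,3))); k,l,st,_=cv2.connectedComponentsWithStats(m); m=((l==1+np.argmax(st[1:,4]))*255).astype(np.uint8)
                                                                                                                    ~~~~~~~~~^^^^^^^^^^
    return _wrapfunc(a, 'argmax', axis=axis, out=out, **kwds)
    return bound(*args, **kwds)
ValueError: attempt to get argmax of an empty sequence
```

{"api": "carry_out", "payload": {"moves": [0.55,0,0.012,0.0025,0,0,0,0.55,0,0.014,0.0025,0,0,0,0.55,0,0.012,0.0025,0,0,0,0.55,0,0.002,0.002,0,0,0,0.55,0,0,0.001,0,0,0]}}

```text
clock: 18.98
tcp_pos: [0.6056, 0.0245, 0.0744]
orientation: [0.009, 1.0, -0.004, 0.025]
wrist_force: [-1.8, -0.4, 8.2]
finger_gap: 0.0661
```

```bash
python3 - <<'E'
from h import *
plan([.593,.068,.095],down(0.5),3)
a=snap("scene","s9"); w=a[170:330,240:360]
g=np.median(w,axis=2)if 0 else w.max(2); print([int((g<t).sum()) for t in(30,40,50,60,70,80,90)])
E
```

```text
t 18.98 tcp [0.6056 0.0245 0.0744] gap 0.0661 F [-1.8 -0.4  8.2] j [-0.08  0.41 -0.17  0.94 -0.01  1.49]
  [ -4.  -14.3  -7.3] mm [ 0.35 -0.95 -0.31]
  [ -4.  -14.4  -7.2] mm [ 0.35 -0.95 -0.31]
  [ -4.  -14.5  -7. ] mm [ 0.35 -0.95 -0.31]
[2082, 2585, 3008, 3272, 3653, 4299, 4848]
```

{"api": "carry_out", "payload": {"moves": [0.55,0,0,-0.025,0,0,0,0.55,0,-0.035,-0.015,0.5,-1,0,0.55,0,-0.055,-0.005,0.5,-1,0,0.55,0,-0.055,0,0,-1,0,0.55,0,-0.055,0,0,0,0]}}

```text
clock: 19.65
tcp_pos: [0.6029, 0.226, 0.1162]
orientation: [0.0, 1.0, -0.008, -0.006]
wrist_force: [0.6, 1.4, 0.2]
finger_gap: 0.0664
```

```bash
cat >> h.py <<'E'
def drumrel(p,c=(.5963,-.1250),yaw=7.2):
    ex,ey=ef(yaw); d=np.array([p[0]-c[0],p[1]-c[1],0]); print("drum",p[:2].round(4),"yaw",np.degrees(p[3]).round(1),"easel x,y mm",(1000*d@ex).round(1),(1000*d@ey).round(1),"yaw err",(np.degrees(p[3])-yaw).round(1))
E
python3 - <<'E'
from h import *
b=snap("top","t9")
for a in(.0,.25):
  p,e=fitdrum({"top":b},[.59,.045,.05,a],60,False); drumrel(p); print(e)
plan([.593,.068,.095],down(0.5),3)
E
```

```text
drum [0.5967 0.0537] yaw 16.4 easel x,y mm -177.2 22.8 yaw err 9.2
[np.float64(0.041509067985646395)]
drum [0.5958 0.0537] yaw 16.1 easel x,y mm -177.3 21.9 yaw err 8.9
[np.float64(0.041145378721753466)]
t 19.7 tcp [0.6021 0.2331 0.116 ] gap 0.0661 F [0.7 4.  0.3] j [0.24 0.5  0.08 1.17 0.01 1.82]
  [-2.4 55.1  6.8] mm [-0.07  0.21 -0.36]
  [-2.8 55.1  6.9] mm [-0.07  0.21 -0.36]
  [-3.1 55.   7. ] mm [-0.07  0.21 -0.36]
```

```bash
python3 - <<'E'
from h import *
plan([.5962,.0537,.097],down(16.2),6)
E
```

```text
t 19.7 tcp [0.6021 0.2331 0.116 ] gap 0.0661 F [0.7 4.  0.3] j [0.24 0.5  0.08 1.17 0.01 1.82]
  [-0.6 29.9  3.1] mm [-0.05  0.1  -2.8 ]
  [-2.1 29.9  3.1] mm [-0.05  0.1  -2.8 ]
  [-3.6 29.7  3.1] mm [-0.05  0.1  -2.8 ]
  [-5.  29.5  3.1] mm [-0.05  0.1  -2.8 ]
  [-6.5 29.2  3.1] mm [-0.05  0.1  -2.8 ]
  [-7.9 28.9  3.2] mm [-0.05  0.1  -2.8 ]
```

{"api": "carry_out", "payload": {"moves": [0.55,0,0.035,0.002,0,0,-3,0.55,-0.002,0.032,0.002,0,0,-3,0.55,-0.004,0.032,0.002,0,0,-3,0.55,-0.006,0.032,0.003,0,0,-3,0.55,-0.007,0.03,0.003,0,0,-3]}}

```text
clock: 20.32
tcp_pos: [0.5944, 0.0722, 0.0981]
orientation: [-0.003, 0.991, 0.136, -0.01]
wrist_force: [0.8, -0.2, 0.7]
finger_gap: 0.0662
```

```bash
python3 - <<'E'
from h import *
plan([.5962,.0537,.082],down(16.2),3)
E
```

```text
t 20.32 tcp [0.5944 0.0722 0.0981] gap 0.0662 F [ 0.8 -0.2  0.7] j [-0.01  0.43 -0.07  1.09  0.    1.28]
  [-1.   6.1  5.3] mm [-0.16  0.36 -0.2 ]
  [-1.   6.1  5.4] mm [-0.16  0.36 -0.2 ]
  [-1.1  6.1  5.4] mm [-0.16  0.36 -0.2 ]
```

{"api": "carry_out", "payload": {"moves": [0.55,-0.001,0.006,0.006,-0.2,0.4,-0.2,0.55,-0.001,0.005,0.005,-0.2,0.4,-0.2,0.55,-0.001,0.003,0.004,-0.1,0.3,-0.2,0.55,0,0,0.002,0,0,0,0.55,0,0,0.002,0,0,0]}}

```text
clock: 20.95
tcp_pos: [0.5931, 0.0577, 0.0761]
orientation: [-0.0, 0.99, 0.14, -0.001]
wrist_force: [0.3, -0.6, 0.1]
finger_gap: 0.0663
```

```bash
python3 - <<'E'
from h import *
plan([.5962,.0537,.0745],down(16.2),1)
E
```

```text
t 20.95 tcp [0.5931 0.0577 0.0761] gap 0.0663 F [ 0.3 -0.6  0.1] j [-0.04  0.43 -0.13  1.01  0.    1.25]
  [1.9 4.7 1.6] mm [-0.07  0.15 -0.05]
```

{"api": "carry_out", "payload": {"moves": [0.55,0.002,0.004,0,-0.1,0.1,0,0.55,0,0,0.002,0,0.1,0,0.55,0,0,0.003,0,0,0,0.55,0,0,0.003,0,0,0,0.55,0,0,0.003,0,0,0]}}

```text
clock: 21.58
tcp_pos: [0.5977, 0.0531, 0.0743]
orientation: [0.003, 0.99, 0.141, 0.004]
wrist_force: [-6.6, -1.2, 17.4]
finger_gap: 0.0663
```

```bash
python3 - <<'E'
from h import *
plan([.5962,.0537,.0745],down(16.2),1); p,r=tool(); print(r.inv().apply(env.get_state()["ft_torque"]))
E
```

```text
t 21.57 tcp [0.5977 0.0531 0.0743] gap 0.0663 F [-6.6 -1.2 17.4] j [-0.04  0.43 -0.14  1.   -0.01  1.25]
  [-1.3 -1.  -0.2] mm [ 0.42 -0.35 -0.01]
[-0.01778068 -1.92755907  0.03587754]
```

{"api": "carry_out", "payload": {"moves": [0.55,0,0,0.003,0.2,-0.3,3,0.55,0,0,0.003,0.1,-0.2,3,0.55,0,0,0.003,0.1,-0.2,3,0.55,0,0,0.003,0.1,-0.2,3,0.55,0,0,0.003,0.1,-0.2,3]}}

```text
clock: 22.2
tcp_pos: [0.5999, 0.0513, 0.0742]
orientation: [0.001, 1.0, 0.006, -0.0]
wrist_force: [-4.1, -0.6, 17.7]
finger_gap: 0.0665
```

```bash
python3 - <<'E'
from h import *
plan([.5962,.0537,.0745],down(0),1); p,r=tool(); print(r.inv().apply(env.get_state()["ft_torque"]))
a=cv2.imread("pics/s9.png"); b=snap("scene","s10"); w=np.abs(a[:,:,::-1].astype(int)-b)[200:290,260:330].sum(2); print(w.mean())
E
```

```text
t 22.2 tcp [0.5999 0.0513 0.0742] gap 0.0665 F [-4.1 -0.6 17.7] j [-0.05  0.44 -0.12  1.01 -0.    1.51]
  [-3.7 -2.4 -0.3] mm [0.17 0.06 0.73]
[-0.08360585 -1.59731322 -0.07365445]
76.52825396825396
```

{"api": "carry_out", "payload": {"moves": [0.55,0,0.012,0.003,0.1,-0.1,0,0.55,0,0.013,0.003,0.1,-0.1,0,0.55,0,0.012,0.003,0.1,-0.1,0,0.55,0,0.003,0.003,0,0,0,0.55,0,0,0.001,0,0,0]}}

```text
clock: 22.88
tcp_pos: [0.6029, 0.0087, 0.0724]
orientation: [0.001, 1.0, 0.006, 0.002]
wrist_force: [-1.9, -0.5, 5.1]
finger_gap: 0.0662
```

{"api": "carry_out", "payload": {"moves": [0.55,0,0,-0.025,0,0,0,0.55,0,-0.035,-0.015,0,0,0,0.55,0,-0.055,-0.005,0,0,0,0.55,0,-0.055,0,0,0,0,0.55,0,-0.045,0,0,0,0]}}

```text
clock: 23.5
tcp_pos: [0.6032, 0.1997, 0.1198]
orientation: [0.001, 1.0, 0.001, 0.004]
wrist_force: [-0.5, -0.5, 0.1]
finger_gap: 0.0664
```

```bash
python3 - <<'E'
from h import *
b=snap("top","t10")
for a in(.0,.25):
  p,e=fitdrum({"top":b},[.60,.033,.05,a],60,False); drumrel(p); print(e)
plan([p[0],p[1]+.02,.097],down(0),6)
E
```

```text
drum [0.6004 0.0318] yaw 4.0 easel x,y mm -155.1 23.7 yaw err -3.2
[np.float64(0.041589558780559074)]
drum [0.5996 0.0317] yaw 4.7 easel x,y mm -155.0 22.9 yaw err -2.5
[np.float64(0.042052206097204635)]
t 23.55 tcp [0.6028 0.2051 0.1198] gap 0.0659 F [ 0.5  3.2 -0.1] j [0.2  0.46 0.04 1.14 0.   1.77]
  [-0.7 25.6  3.7] mm [-0.02 -0.08  0.07]
  [-0.7 25.6  3.7] mm [-0.02 -0.08  0.07]
  [-0.7 25.6  3.8] mm [-0.02 -0.08  0.07]
  [-0.6 25.6  3.8] mm [-0.02 -0.08  0.07]
  [-0.6 25.6  3.8] mm [-0.02 -0.08  0.07]
  [-0.6 25.6  3.8] mm [-0.02 -0.08  0.07]
```

{"api": "carry_out", "payload": {"moves": [0.55,0,0.033,0.004,0,0,-0.8,0.55,-0.001,0.033,0.006,0,0,-0.8,0.55,-0.001,0.033,0.006,0,0,-0.8,0.55,-0.001,0.03,0.006,0,0,-0.8,0.55,-0.001,0.02,0.006,0,0,-0.8]}}

```text
clock: 24.18
tcp_pos: [0.6053, 0.0568, 0.091]
orientation: [-0.001, 0.999, 0.044, 0.006]
wrist_force: [0.7, 0.3, 0.4]
finger_gap: 0.0663
```

```bash
python3 - <<'E'
from h import *
plan([.5993,.0417,.0765],down(4.4),3)
E
```

```text
t 24.18 tcp [0.6053 0.0568 0.091 ] gap 0.0663 F [0.7 0.3 0.4] j [-0.04  0.43 -0.09  1.04  0.    1.44]
  [-2.5  4.9  4.8] mm [-0.04 -0.22  0.22]
  [-2.4  4.9  4.8] mm [-0.04 -0.22  0.22]
  [-2.4  4.9  4.8] mm [-0.04 -0.22  0.22]
```

{"api": "carry_out", "payload": {"moves": [0.55,-0.003,0.005,0.005,0,-0.2,0.2,0.55,-0.003,0.004,0.005,0,-0.2,0.2,0.55,-0.002,0.002,0.002,0,-0.2,0,0.55,0,0,0.002,0,0,0,0.55,0,0,0.003,0,0,0]}}

```text
clock: 24.8
tcp_pos: [0.598, 0.0454, 0.0735]
orientation: [-0.001, 0.999, 0.04, 0.0]
wrist_force: [-3.0, 1.0, 17.7]
finger_gap: 0.0662
```

{"api": "carry_out", "payload": {"moves": [0.55,-0.001,0,0.003,0.1,-0.2,0,0.55,0,0,0.003,0.1,-0.2,3,0.55,0,0,0.003,0.1,-0.2,3,0.55,0,0,0.003,0.1,-0.2,3,0.55,0,0,0.003,0.1,-0.2,3]}}

```text
clock: 25.42
tcp_pos: [0.6028, 0.0493, 0.0734]
orientation: [-0.007, 0.998, -0.065, 0.0]
wrist_force: [-4.1, 2.0, 14.2]
finger_gap: 0.0663
```

```bash
python3 - <<'E'
from h import *
plan([.5993,.0417,.0765],down(-6),1)
E
```

```text
t 25.43 tcp [0.6028 0.0493 0.0734] gap 0.0663 F [-4.1  2.  14.2] j [-0.06  0.44 -0.12  1.01  0.01  1.64]
  [-2.4  7.9 -3.2] mm [-0.75 -0.   -1.45]
```

{"api": "carry_out", "payload": {"moves": [0.55,0,0.015,0.003,-0.2,0,0,0.55,0,0.018,0.003,-0.2,-0.1,0,0.55,0,0.018,0.003,-0.1,-0.1,0,0.55,0,0.014,0.003,-0.1,-0.1,0,0.55,0,0.003,0.003,0,0,0]}}

```text
clock: 26.05
tcp_pos: [0.5945, -0.0153, 0.0731]
orientation: [-0.002, 0.998, -0.062, 0.002]
wrist_force: [-5.8, -0.9, 17.3]
finger_gap: 0.0664
```

{"api": "carry_out", "payload": {"moves": [0.55,0,0,0,0,0,0,0.55,0,0,-0.015,0,0,0,0.55,0,-0.02,-0.005,0,0,0,0.55,0,-0.02,0,0,0,0,0.55,0,0,0,0,0,0]}}

```text
clock: 26.68
tcp_pos: [0.6006, 0.0284, 0.0962]
orientation: [-0.002, 0.998, -0.061, 0.004]
wrist_force: [0.3, 0.2, -0.4]
finger_gap: 0.0658
```

```bash
python3 - <<'E'
from h import *
plan([.595,.02,.0765],down(-6),3)
E
```

```text
t 26.68 tcp [0.6006 0.0284 0.0962] gap 0.0658 F [ 0.3  0.2 -0.4] j [-0.09  0.41 -0.1   1.05  0.    1.6 ]
  [-1.5  3.   6.5] mm [-0.1  -0.13 -0.33]
  [-1.5  3.   6.6] mm [-0.1  -0.13 -0.33]
  [-1.5  3.   6.6] mm [-0.1  -0.13 -0.33]
```

{"api": "carry_out", "payload": {"moves": [0.55,-0.002,0.003,0.007,0,-0.1,-0.3,0.55,-0.001,0.002,0.007,0,-0.1,-0.2,0.55,0,0,0.004,0,-0.1,0,0.55,0,0,0.003,0,0,0,0.55,0,0,0.003,0,0,0]}}

```text
clock: 27.3
tcp_pos: [0.5963, 0.024, 0.0712]
orientation: [-0.003, 0.998, -0.056, 0.0]
wrist_force: [-6.3, 5.5, 26.8]
finger_gap: 0.066
```

{"api": "carry_out", "payload": {"moves": [0.55,0,0.015,0.003,-0.1,-0.2,0,0.55,0,0.018,0.003,-0.1,-0.2,0,0.55,0,0.018,0.003,-0.1,-0.1,0,0.55,0,0.014,0.003,-0.1,-0.1,0,0.55,0,0.003,0.003,0,0,0]}}

```text
clock: 27.92
tcp_pos: [0.588, -0.0434, 0.0739]
orientation: [-0.001, 0.998, -0.056, -0.001]
wrist_force: [-6.0, -0.6, 17.3]
finger_gap: 0.0663
```

{"api": "carry_out", "payload": {"moves": [0.55,0,0,0,0,0,0,0.55,0,0,-0.022,0,0,0,0.55,0,-0.04,-0.012,0,0,0,0.55,0,-0.06,-0.005,0,0,0,0.55,0,-0.06,0,0,0,0]}}

```text
clock: 28.55
tcp_pos: [0.6084, 0.1128, 0.1154]
orientation: [-0.001, 0.998, -0.062, 0.001]
wrist_force: [0.7, -0.5, -0.7]
finger_gap: 0.0659
```

```bash
python3 - <<'E'
from h import *
b=snap("top","t11")
for y in(-.03,-.01):
  p,e=fitdrum({"top":b},[.593,y,.05,-.05],60,False); drumrel(p); print(e)
plan([p[0]+.003,p[1]+.02,.09],down(np.degrees(p[3])),5)
E
```

```text
drum [ 0.592  -0.0331] yaw -6.9 easel x,y mm -91.7 7.3 yaw err -14.1
[np.float64(0.05341117437035608)]
drum [ 0.592  -0.0331] yaw -6.7 easel x,y mm -91.7 7.3 yaw err -13.9
[np.float64(0.052152878567972905)]
t 28.6 tcp [0.6084 0.1205 0.1152] gap 0.0663 F [1.7 3.1 0.1] j [ 0.06  0.44 -0.01  1.12  0.01  1.75]
  [ 0.5 26.9  4.9] mm [-0.07 -0.02  0.01]
  [ 0.5 26.9  4.9] mm [-0.07 -0.02  0.01]
  [ 0.5 26.9  4.9] mm [-0.07 -0.02  0.01]
  [ 0.5 26.9  5. ] mm [-0.07 -0.02  0.01]
  [ 0.5 26.9  5. ] mm [-0.07 -0.02  0.01]
```

{"api": "carry_out", "payload": {"moves": [0.55,0.001,0.03,0.005,0,0,0,0.55,0.001,0.029,0.005,0,0,0,0.55,0,0.028,0.005,0,0,0,0.55,0,0.025,0.005,0,0,0,0.55,0,0.015,0.005,0,0,0]}}

```text
clock: 29.22
tcp_pos: [0.5968, -0.0049, 0.0874]
orientation: [-0.003, 0.999, -0.054, 0.002]
wrist_force: [0.1, -0.2, -0.2]
finger_gap: 0.0658
```

```bash
python3 - <<'E'
from h import *
plan([.594,-.0175,.0765],down(-6.8),3)
E
```

```text
t 29.23 tcp [ 0.5968 -0.0049  0.0874] gap 0.0658 F [ 0.1 -0.2 -0.2] j [-0.15  0.42 -0.12  1.03  0.01  1.53]
  [-0.5  4.3  3.6] mm [-0.13 -0.06  0.21]
  [-0.5  4.3  3.6] mm [-0.13 -0.06  0.21]
  [-0.5  4.3  3.6] mm [-0.13 -0.06  0.21]
```

{"api": "carry_out", "payload": {"moves": [0.55,-0.001,0.005,0.004,-0.1,0,0.2,0.55,-0.001,0.004,0.004,-0.1,0,0.2,0.55,0,0.003,0.002,0,0,0.2,0.55,0,0,0.002,0,0,0,0.55,0,0,0.002,0,0,0]}}

```text
clock: 29.85
tcp_pos: [0.5935, -0.0161, 0.0731]
orientation: [-0.002, 0.998, -0.059, 0.002]
wrist_force: [-3.1, 1.9, 14.4]
finger_gap: 0.0664
```

{"api": "carry_out", "payload": {"moves": [0.55,0,0.014,0.003,-0.1,-0.1,0,0.55,0,0.016,0.003,-0.1,-0.2,0,0.55,0,0.016,0.003,-0.1,-0.1,0,0.55,0,0.012,0.003,0,-0.1,0,0.55,0,0.002,0.002,0,0,0]}}

```text
clock: 30.48
tcp_pos: [0.5864, -0.074, 0.074]
orientation: [0.001, 0.998, -0.056, 0.001]
wrist_force: [-3.3, 0.3, 9.2]
finger_gap: 0.0665
```

{"api": "carry_out", "payload": {"moves": [0.55,0,0,0,0,0,0,0.55,0,0,-0.018,0,0,0,0.55,0,-0.025,-0.005,0,0,0,0.55,0,-0.01,0,0,0,0,0.55,0,0,0,0,0,0]}}

```text
clock: 31.1
tcp_pos: [0.5911, -0.0375, 0.098]
orientation: [0.001, 0.998, -0.056, 0.002]
wrist_force: [-0.6, 0.1, -0.2]
finger_gap: 0.0661
```

```bash
python3 - <<'E'
from h import *
plan([.588,-.058,.0765],down(-6.8),3)
E
```

```text
t 31.1 tcp [ 0.5911 -0.0375  0.098 ] gap 0.0661 F [-0.6  0.1 -0.2] j [-0.2   0.4  -0.12  1.05 -0.    1.48]
  [-0.3  6.9  7.2] mm [ 0.04 -0.07  0.14]
  [-0.3  6.9  7.2] mm [ 0.04 -0.07  0.14]
  [-0.3  6.9  7.2] mm [ 0.04 -0.07  0.14]
```

{"api": "carry_out", "payload": {"moves": [0.55,0,0.008,0.008,0,0,0,0.55,0,0.007,0.008,0,0,0,0.55,0,0.004,0.004,0,0,0,0.55,0,0,0.003,0,0,0,0.55,0,0,0.003,0,0,0]}}

```text
clock: 31.72
tcp_pos: [0.5883, -0.0605, 0.0741]
orientation: [0.002, 0.998, -0.057, 0.002]
wrist_force: [-8.8, 2.0, 28.4]
finger_gap: 0.066
```

{"api": "carry_out", "payload": {"moves": [0.55,-0.001,0,0.003,0.1,-0.2,-3,0.55,0,0,0.003,0.1,-0.2,-3,0.55,0,0,0.003,0.1,-0.2,-3,0.55,0,0,0.003,0.1,-0.2,-3,0.55,0,0,0.003,0.1,-0.2,-3]}}

```text
clock: 32.35
tcp_pos: [0.5899, -0.0651, 0.0742]
orientation: [0.002, 0.997, 0.076, -0.001]
wrist_force: [-4.7, -0.7, 17.8]
finger_gap: 0.0665
```

```bash
python3 - <<'E'
from h import *
plan([.588,-.058,.0745],down(7.2),1)
E
```

```text
t 32.35 tcp [ 0.5899 -0.0651  0.0742] gap 0.0665 F [-4.7 -0.7 17.8] j [-0.24  0.42 -0.14  1.   -0.    1.18]
  [-0.8 -7.3 -0.3] mm [0.2  0.1  1.48]
```

{"api": "carry_out", "payload": {"moves": [0.55,0,0.012,0.003,0.1,-0.1,0,0.55,0,0.013,0.003,0.1,-0.1,0,0.55,0,0.012,0.003,0,-0.1,0,0.55,0,0.003,0.003,0,0,0,0.55,0,0,0.001,0,0,0]}}

```text
clock: 32.98
tcp_pos: [0.5965, -0.1122, 0.0721]
orientation: [0.006, 0.997, 0.074, -0.001]
wrist_force: [-2.2, -1.5, 4.0]
finger_gap: 0.0661
```

{"api": "carry_out", "payload": {"moves": [0.55,0,0,-0.02,0,0,0,0.55,0,-0.035,-0.015,0,0,0,0.55,0,-0.055,-0.005,0,0,0,0.55,0,-0.055,0,0,0,0,0.55,0,-0.055,0,0,0,0]}}

```text
clock: 33.6
tcp_pos: [0.569, 0.0843, 0.1105]
orientation: [0.006, 0.998, 0.068, 0.001]
wrist_force: [-0.7, -0.2, -0.7]
finger_gap: 0.0661
```

```bash
python3 - <<'E'
from h import *
b=snap("top","t12")
for y in(-.085,-.07):
  p,e=fitdrum({"top":b},[.593,y,.05,.1],60,False); drumrel(p); print(e)
q=p[:2]+.018*np.array([-np.sin(p[3]),np.cos(p[3])]); print(q)
plan([q[0],q[1],.09],down(np.degrees(p[3])),5)
E
```

```text
drum [ 0.5909 -0.0881] yaw 7.8 easel x,y mm -37.3 -0.7 yaw err 0.6
[np.float64(0.08128173196666347)]
drum [ 0.5917 -0.0888] yaw 8.4 easel x,y mm -36.5 -0.0 yaw err 1.2
[np.float64(0.07970112079701121)]
[ 0.58908283 -0.07095959]
t 33.65 tcp [0.5671 0.0908 0.1103] gap 0.0661 F [-1.1  2.9 -0.6] j [ 0.02  0.36 -0.14  1.07 -0.01  1.45]
  [-0.2 32.6  4.3] mm [ 0.09  0.01 -0.06]
  [-0.2 32.6  4.3] mm [ 0.09  0.01 -0.06]
  [-0.3 32.6  4.2] mm [ 0.09  0.01 -0.06]
  [-0.3 32.6  4.2] mm [ 0.09  0.01 -0.06]
  [-0.3 32.6  4.1] mm [ 0.09  0.01 -0.06]
```

{"api": "carry_out", "payload": {"moves": [0.55,0,0.033,0.004,0,0,0,0.55,0,0.033,0.004,0,0,0,0.55,0,0.033,0.004,0,0,0,0.55,0,0.03,0.005,0,0,0,0.55,0,0.02,0.005,0,0,0]}}

```text
clock: 34.28
tcp_pos: [0.5891, -0.0578, 0.0885]
orientation: [0.004, 0.997, 0.075, 0.0]
wrist_force: [-0.6, 0.1, 0.6]
finger_gap: 0.066
```

```bash
python3 - <<'E'
from h import *
plan([.589,-.071,.0765],down(8),3)
E
```

```text
t 34.27 tcp [ 0.5891 -0.0578  0.0885] gap 0.066 F [-0.6  0.1  0.6] j [-0.23  0.41 -0.13  1.03 -0.01  1.19]
  [-0.7  4.3  4. ] mm [ 0.14 -0.    0.2 ]
  [-0.7  4.3  4. ] mm [ 0.14 -0.    0.2 ]
  [-0.7  4.3  4. ] mm [ 0.14 -0.    0.2 ]
```

{"api": "carry_out", "payload": {"moves": [0.55,-0.001,0.005,0.005,0.1,0,0.2,0.55,-0.001,0.004,0.004,0.1,0,0.2,0.55,0,0.003,0.002,0,0,0.2,0.55,0,0,0.002,0,0,0,0.55,0,0,0.002,0,0,0]}}

```text
clock: 34.9
tcp_pos: [0.5882, -0.0698, 0.0725]
orientation: [0.001, 0.998, 0.069, -0.0]
wrist_force: [-2.6, 1.7, 11.1]
finger_gap: 0.0662
```

{"api": "carry_out", "payload": {"moves": [0.55,0,0.015,0.003,0,-0.1,0.2,0.55,0,0.018,0.003,0,-0.2,0.2,0.55,0,0.017,0.003,0,-0.1,0.2,0.55,0,0.013,0.003,0,-0.1,0.2,0.55,0,0.002,0.002,0,0,0]}}

```text
clock: 35.52
tcp_pos: [0.5971, -0.1362, 0.074]
orientation: [0.007, 0.998, 0.064, -0.002]
wrist_force: [-3.5, -0.9, 7.4]
finger_gap: 0.0665
```

```bash
python3 - <<'E'
from h import *
plan([.596,-.125,.0765],down(7.2),1)
E
```

```text
t 35.52 tcp [ 0.5971 -0.1362  0.074 ] gap 0.0665 F [-3.5 -0.9  7.4] j [-0.35  0.46 -0.09  1.02 -0.01  1.09]
  [  0.4 -11.2  -2.7] mm [0.79 0.26 0.19]
```

{"api": "carry_out", "payload": {"moves": [0.55,0,0,0,0,0,0,0.55,0,0,-0.02,0,0,0,0.55,0,-0.045,-0.015,0,0,0,0.55,0,-0.06,-0.005,0,0,0,0.55,0,-0.06,0,0,0,0]}}

```text
clock: 36.15
tcp_pos: [0.5779, 0.0293, 0.1133]
orientation: [0.007, 0.998, 0.061, 0.0]
wrist_force: [0.8, 0.5, 0.8]
finger_gap: 0.0663
```

{"api": "carry_out", "payload": {"moves": [0.55,0,-0.03,0,0,0,0,0.55,0,0,0,0,0,0,0.55,0,0,0,0,0,0,0.55,0,0,0,0,0,0,0.55,0,0,0,0,0,0]}}

```text
clock: 36.78
tcp_pos: [0.5734, 0.0633, 0.1128]
orientation: [0.007, 0.998, 0.064, 0.0]
wrist_force: [0.4, -0.1, 0.2]
finger_gap: 0.0662
```

```bash
python3 - <<'E'
from h import *
a=snap("scene","s13"); b=snap("top","t13")
for thr in(50,60):
  p,e=fitdrum({"top":b},[.596,-.12,.05,.12],thr,False); drumrel(p); print(e)
plan([p[0],p[1]+.01,.09],down(np.degrees(p[3])),5)
g=lambda i:(255*(i/255.)**.6).astype(np.uint8)[:,:,::-1]
B=g(b).copy(); A=g(a).copy()
o=np.hstack([cv2.resize(A[200:350,120:280],None,fx=2.5,fy=2.5,interpolation=2),cv2.resize(B[120:270,320:480],None,fx=2.5,fy=2.5,interpolation=2)])
cv2.imwrite("pics/c11.png",o); print(o.shape)
ex,ey=ef(7.2); c=np.array([.5963,-.125,0]); print("ticks px in crop",[( (q[0]-320)*2.5+400,(q[1]-120)*2.5) for q in proj("top",[c+.08*ey,c-.08*ey])])
E
```

```text
drum [ 0.5954 -0.1213] yaw 7.4 easel x,y mm -3.8 -0.4 yaw err 0.2
[np.float64(0.05027458811782327)]
drum [ 0.5948 -0.1206] yaw 7.4 easel x,y mm -4.5 -0.9 yaw err 0.2
[np.float64(0.07348946135831382)]
t 36.88 tcp [0.5734 0.0633 0.1128] gap 0.0662 F [-0.4  0.   0.3] j [-0.02  0.36 -0.13  1.07 -0.01  1.42]
  [-0.2 35.   5. ] mm [ 0.16  0.   -0.01]
  [-0.2 35.   5. ] mm [ 0.16  0.   -0.01]
  [-0.2 35.   4.9] mm [ 0.16  0.   -0.01]
  [-0.2 35.   4.8] mm [ 0.16  0.   -0.01]
  [-0.2 35.   4.7] mm [ 0.16  0.   -0.01]
(375, 800, 3)
ticks px in crop [(np.float64(469.97422725309207), np.float64(86.75035815323326)), (np.float64(492.49706119665757), np.float64(255.00380716921399))]
```

View pics/c11.png

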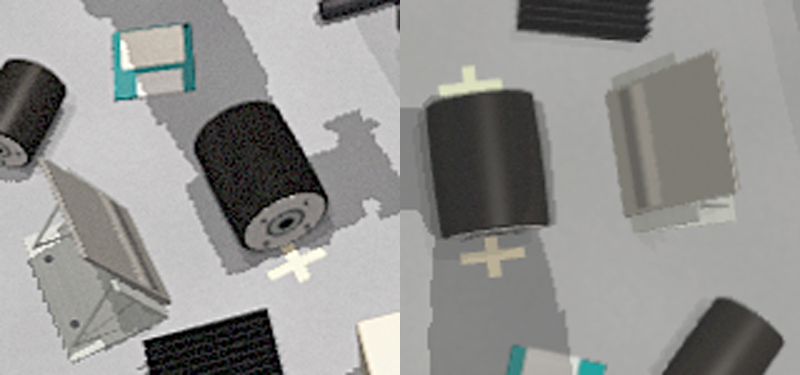

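The crop shows the card leaning flat and centred on the easel with its bars facing out. The drum is square to the line with both ticks showing beyond its ends (top crop (469,83) and (492,257)), about 4 mm short of the line. I cross-check with the end-cap hub in the scene view at crop (287,223), then nudge.

```bash
python3 - <<'E'
from h import *
ex,ey=ef(7.2); c=np.array([.5963,-.125,0])
for u in((234.8,289.2),):
    P=onz("scene",u,.05); print("cap",P,1000*(P-c)@ex,1000*(P-c)@ey)
print(proj("scene",[c+.08*ey]), "tick seen 238.8,305.2")
b=cv2.imread("pics/t13.png")[:,:,::-1]
p,e=fitdrum({"top":b},[.596,-.12,.05,.12],40,False); drumrel(p); print(e)
E
```

```text
cap [ 0.65606606 -0.1138894   0.05      ] -3.5323126477761186 60.687310213302126
[[238.35528902 305.47011075]] tick seen 238.8,305.2
drum [ 0.5959 -0.121 ] yaw 6.6 easel x,y mm -4.0 0.1 yaw err -0.6
[np.float64(0.058010769074469164)]
```

{"api": "carry_out", "payload": {"moves": [0.55,0,0.037,0.004,0,0,0,0.55,0,0.037,0.004,0,0,0,0.55,0,0.037,0.004,0.1,0,0,0.55,0,0.035,0.005,0.1,0,0,0.55,0,0.02,0.005,0.1,0,0]}}

```text
clock: 37.5
tcp_pos: [0.5961, -0.1073, 0.0929]
orientation: [0.004, 0.998, 0.064, 0.001]
wrist_force: [-0.5, 0.1, -0.2]
finger_gap: 0.0662
```

```bash
python3 - <<'E'
from h import *
plan([.5948,-.117,.0765],down(7.2),3)
E
```

```text
t 37.5 tcp [ 0.5961 -0.1073  0.0929] gap 0.0662 F [-0.5  0.1 -0.2] j [-0.31  0.43 -0.09  1.05 -0.01  1.14]
  [-0.8  3.1  5.5] mm [ 0.16 -0.04  0.06]
  [-0.8  3.1  5.5] mm [ 0.16 -0.04  0.06]
  [-0.8  3.2  5.5] mm [ 0.16 -0.04  0.06]
```

{"api": "carry_out", "payload": {"moves": [0.55,-0.001,0.004,0.006,0.1,0,0,0.55,-0.001,0.003,0.006,0.1,0,0,0.55,0,0.001,0.003,0,0,0,0.55,0,0,0.002,0,0,0,0.55,0,0,0.002,0,0,0]}}

```text
clock: 38.12
tcp_pos: [0.5946, -0.1145, 0.0741]
orientation: [0.002, 0.998, 0.065, 0.001]
wrist_force: [-6.3, 0.4, 19.0]
finger_gap: 0.0667
```

{"api": "carry_out", "payload": {"moves": [0.55,0,0.004,0.002,0,-0.1,0,0.55,0,0.004,0.002,0,-0.1,0,0.55,0,0,0.002,0,0,0,0.55,0,0,0.001,0,0,0,0.55,0,0,0,0,0,0]}}

```text
clock: 38.75
tcp_pos: [0.5957, -0.1208, 0.0748]
orientation: [0.006, 0.998, 0.067, 0.001]
wrist_force: [0.1, -0.1, -1.0]
finger_gap: 0.0662
```

```bash
python3 - <<'E'
from h import *
plan([.596,-.125,.0765],down(7.2),1)
E
```

```text
t 38.75 tcp [ 0.5957 -0.1208  0.0748] gap 0.0662 F [ 0.1 -0.1 -1. ] j [-0.33  0.44 -0.11  1.01 -0.01  1.11]
  [-0.2  4.2 -1.6] mm [ 0.65 -0.04  0.49]
```

{"api": "carry_out", "payload": {"moves": [0.55,0,0,-0.02,0,0,0,0.55,0,0,-0.03,0,0,0,0.55,0,-0.045,-0.03,0,0,0,0.55,0,-0.06,-0.01,0,0,0,0.55,0,-0.06,0,0,0,0]}}

```text
clock: 39.38
tcp_pos: [0.5749, 0.0461, 0.1643]
orientation: [0.005, 0.998, 0.064, 0.001]
wrist_force: [0.0, 0.6, -0.1]
finger_gap: 0.0662
```

{"api": "carry_out", "payload": {"moves": [0.55,0,-0.04,0,0,0,0,0.55,0,0,0,0,0,0,0.55,0,0,0,0,0,0,0.55,0,0,0,0,0,0,0.55,0,0,0,0,0,0]}}

```text
clock: 40.0
tcp_pos: [0.569, 0.0905, 0.1635]
orientation: [0.004, 0.998, 0.067, 0.002]
wrist_force: [-0.2, 0.1, 0.4]
finger_gap: 0.0662
```

```bash
python3 - <<'E'
from h import *
a=snap("scene","s14"); b=snap("top","t14")
for thr in(40,50,60):
  p,e=fitdrum({"top":b},[.596,-.122,.05,.12],thr,False); drumrel(p); print(e)
# scene shift since s13: hub template
A=cv2.imread("pics/s13.png"); T=A[276:302,220:250]; S=cv2.imread("pics/s14.png")[260:320,200:270]
m=cv2.matchTemplate(S,T,cv2.TM_CCOEFF_NORMED); _,v,_,l=cv2.minMaxLoc(m); print("hub shift px",l[0]-20,l[1]-16,v)
for n,im in(("top",b),("scene",a)):
  o=rect(cv2.imread(f"pics/{n[0]}13.png")[:,:,::-1],n).astype(int); print("card diff",np.abs(rect(im,n).astype(int)-o)[40:170,30:135].mean())
print(env.get_state()["clock"],env.get_state()["tcp_pos"])
E
```

```text
drum [ 0.5956 -0.1245] yaw 6.9 easel x,y mm -0.6 -0.6 yaw err -0.3
[np.float64(0.051769331585845346)]
drum [ 0.596  -0.1244] yaw 6.6 easel x,y mm -0.7 -0.3 yaw err -0.6
[np.float64(0.05045022511255628)]
drum [ 0.5946 -0.1223] yaw 7.2 easel x,y mm -2.8 -1.3 yaw err 0.0
[np.float64(0.08446727760807184)]
hub shift px -1 0 0.9042279124259949
card diff 1.137948717948718
card diff 2.0895482295482295
40.1 [0.56898614 0.09054914 0.1635071 ]
```

```bash
python3 -c "
from workcell import env
print(env.hand_in())"
```

```text
the job is handed in; nothing more can be done
None
```

The card is leaning on the easel and the drum is on the tape line. I handed the job in at about 40 s, with the gripper clear of everything.

**What I did**
- **Card:** I took the grey reference card out of the sorter. I turned it so its tone bars face the drum, set its foot down at the easel toe until I felt contact, and released it flat and centred on the face.
- **Drum:** I then turned and rolled the largest drum with two spread fingers pressed on top, never lifting it, until it lay on the line.

**Last checks**
- **Drum position:** The two closest fits from the top camera put it about 0.6 mm off centre across the line and about 0.5 mm along it, with under 1° of yaw error. A fit at another brightness threshold gave 2.8 mm and 1.3 mm instead. Before the final nudge, both cameras agreed that it was about 4 mm short. After it, the scene camera showed a shift of only about one pixel.
- **Card:** It had not moved since the picture I viewed just before the final nudge. In both cameras it lies flat on the 20° face. The top view shows it centred to about 1 mm, but puts its foot about 6 mm off my estimate of the toe line, which I put down to error in that estimate.

**What disagreed or went wrong**
- The fingertips showed about 25 mm higher than the reported tool position. The first card grasp closed above the card and tipped it slightly in its slot; I corrected for this afterwards.
- The first attempt to turn the drum slipped, and I repeated it with more pressure.
- Finger force reached 27–28 N for a moment on two presses, above the suggested 20 N but within the limits.
- One joint reached about 1.26 rad, which is the end of its range, as the arm backed away from the card. It read as at the limit, not past it.

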